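# Try a hinge leaf on the gauge pin, then hold it knuckle to knuckle at the jamb block

## Robot

A 7-joint arm with a two-finger parallel gripper is mounted at the origin on a cart in front of the work surface, level with it; the furniture and walls round the work are solid. World frame = base frame: x ahead of the robot, y to its left, z up, the work surface at z = 0. Lengths are in m, angles in rad, forces in N, time in s.
With the tool pointing down it reaches from about 0.425 to 0.925 m from the base axis. Payload 6.8 kg.
Tool frame: the origin (TCP) lies between the finger pads; the fingertips stand 22 mm ahead of it and the grasp point (between the pads) lies 3 mm ahead of it (bot.tip_reach is the distance from the TCP to the fingertips, in m); z points along the fingers, x is the direction in which the jaws open and shut, and the axes are right-handed (so a half turn about z gives the same grasp; the last joint's range is limited). The gripper opens to 85 mm and grips with 20 to 120 N. Pads are 22 mm wide; open, the fingers measure 114 mm over their backs; the gripper's body (76 mm by 85 mm) begins 54 mm behind the grasp point. The pads swing forward as they close: fully open they stand 13 mm farther back than shut.
Start: joints at [1.123, 0.477, 0.022, 1.555, -0.011, 1.109, -0.083], TCP at [0.225, -0.636, 0.253] pointing down, gripper open.
Joint ranges: [-2.96, 2.96], [-0.34, 2.1], [-1.41, 1.46], [0.24, 2.44], [-1.37, 4.51], [0.17, 1.92], [-2.96, 2.96]. Speed limits (rad/s): [2.39, 2.39, 3.14, 3.14, 3.14, 3.14, 3.14].

## Interface

Orientations are given as a unit quaternion [w, x, y, z].
In Python, from station import bot gives the robot as it stands.
- The arm moves only by the tool step_arm, never from a script. Its argument "targets" is a list of rows, each a list of 5 numbers: the shift along the tool's x, y, z in mm, then the turn about the tool's z in degrees, then the closure, from 0 (fully open) to 1 (shut). In form: [[dx, dy, dz, spin, jaw], ...]. A call has 1 to 20 rows; each row is the pose to reach, as a shift and turn from the pose commanded when the call began, along the tool's axes at that moment; what a row does not reach only later rows make up. A row lasts 1/12 s, in which the tool goes at most 41.7 mm and 7.16 degrees, less where a joint would pass 70% of its speed; a pose out of reach is approached as far as the arm can. A call with a gripper value outside its range is refused whole. The fingers move at their own pace and stop on an object; "newtons" is the grip in N (left out, the last holds). Time passes only in rows, so rows that repeat a pose let the fingers close. It gives the time, the measured TCP pose, the force and the opening at its end, in the units of the state.
- bot.get_obs(): the state, without advancing time (a new reading comes with each control period).
- bot.read_camera(name): name is "side" or "top" or "wrist"; returns a dict with "frame" (480x640x3 uint8, red, green, blue), "z_map" (480x640 float32, m along the optical axis (not along the pixel's ray), 0 where there is no reading), "fov_y" (degrees; the focal length in pixels is half the picture's height over the tangent of half this angle, whatever the lens; pixels are square), "cx", "cy" (the principal point, pixels), "distortion" ([k1, k2, p1, p2, k3] as OpenCV has them; the pictures are not rectified), "R" (3x3) and "t" (3): a world point X has camera coordinates R X + t. Camera axes: x right, y down, z forward; pixel columns grow to the right and rows downward; lengths in m; the calibration is good to about 2 mm. A picture is of the moment at which its call begins.
- bot.hand_in(): hands the job in, once; it reports no verdict.
The state is a dict: "t": time; "q": joint angles; "joint_vel": joint speeds; "joint_torque": joint torques, N m; "eef_pos": TCP position; "tool_rot": TCP orientation; "contact_force": force on the tool from outside, world axes, zero at the start; "torque": the same for the moment, N m; "gripper_width": opening from 0.0 (shut) to 1.0 (fully open).
Only numpy, scipy, OpenCV 4.12 (cv2) and the standard library are available. Lean on these libraries where they do the work, as an engineer would, in place of code of your own. Each camera call takes 0.05 s, during which the arm holds its last target.

## Task

Two loose hinge leaves stand in grey slotted stands: take the one whose knuckle has the wide bore (the other's is too narrow for the gauge pin), slide its knuckle all the way down the upright gauge pin onto the shoulder to test it, and draw it off again. Then bring its knuckle in between the two knuckles of the jamb block so that all three holes line up, with the leaf upright and opened out flat in line with the block's own leaf, and finish while holding it there still, hanging free in the gripper without touching the block, ready for a colleague to drop in the hinge pin. The other leaf must be standing in its stand at the end, and the tape, marker, pot, stopper and hinge pin stay where they lie.

Things in the scene. Friction and masses are not known exactly. Their poses are not given: they have to be found in the camera images.
- clear_leaf_bore (a point): Centre of the bore (14 mm wide, right through, z along it) in the knuckle of the leaf to use. The knuckle is an upright steel tube, 24 mm wide and 24 high, beside an upright edge of the aluminium plate, half-way up it. x: square to the plate; y: from bore to plate.
- clear_leaf_plate (a point): Centre of that leaf's upright flat plate, 39.5 mm along y from its bore; same axes. The plate is 8 mm thick (x), 45 wide (y), 70 high (z); a 24 mm high tongue joins it to the knuckle. Pinch it from above across the 8 mm. Leaf about 0.1 kg; at the start its lower edge is 4 mm above the bench in the stand's slot.
- tight_leaf_bore (a point): Centre of the bore of the other leaf, the same in all but its bore, which is only 6 mm wide; it stands in the other stand; same axes. Which stand is nearer varies.
- stand_a: Grey fixed stand, 44 mm wide (x), 66 long (y), 22 high, under the wide-bored leaf, whose plate stands in its open slot and lifts straight out. Origin on the bench under the leaf's bore; the stand reaches from 12 to 78 mm along y. The other leaf's stand is the same.
- gauge_shoulder (a point): Centre of the flat shoulder of the fixed gauge, 40 mm above the bench: a round foot (56 mm wide, 14 high), a 24 mm wide post up to the shoulder, and above it the upright steel gauge pin, 11 mm wide, 34 high, its last 7 mm tapered. A leaf is fully on when its knuckle meets the shoulder: the bore's centre is then 12 mm above this point.
- jamb_bore (a point): Point on the upright hinge axis (z) of the fixed jamb block, 65 mm above the bench, mid-way between its two steel knuckles (24 mm wide, 14 mm bores). The 32 mm gap between them takes the loose 24 mm knuckle, entering sideways. y points away from the block, to where the loose leaf goes. Matched: the loose bore's centre is here, its y pointing the same way.
- jamb_block: The same block; origin on the bench under the hinge axis, same axes. Knuckles at heights 30 to 49 and 81 to 100 mm; its own leaf (8 mm thick, 30 to 100 high) and grey post (36 mm wide, 102 high) lie from 18 to 88 mm along -y; base plate 10 mm high, from 7 mm along +y to 103 along -y, 35 to either side.
- tape_roll_0: Bystander: green roll of tape lying flat, 64 mm across, 19 high; origin at its underside.
- tape_roll_1: Bystander: white roll of tape lying flat, 54 mm across, 15 high; origin at its underside.
- marker_black: Bystander: black felt marker lying on the bench, 126 mm long, 13 thick; origin at its underside.
- sample_pot_1: Bystander: small screw-cap pot, 29 mm across, 46 high; origin at its underside.
- stopper: Bystander: black rubber stopper, 29 mm across, 30 high; origin at its underside.
- hinge_pin: Bystander: loose steel hinge pin with a cross-bar at one end, lying flat, 9 mm thick, 85 long; origin at its underside.
Mind the look-alikes: they are no part of the job. Leave any red look-alike of the part that bears clear_leaf_bore alone. What is shaped like the part that bears gauge_shoulder but red is not meant.

How it is judged:
On the way, in this order (a step that is already met when the one before it is completed fails the run):
1. the wide-bored leaf is fully down the gauge pin, its knuckle on (within 3 mm of) the shoulder (z of clear_leaf_bore in the frame of gauge_shoulder below 0.015 m and horizontal distance between clear_leaf_bore and gauge_shoulder below 0.004 m and angle between clear_leaf_bore's own z axis and vertical below 0.2 rad), for 0.2 s.
2. it is drawn off the pin again (z of clear_leaf_bore in the frame of gauge_shoulder above 0.046 m), for 0.1 s.
At the end, for the whole second after the job is handed in: The wide-bored leaf is held still in the fingers, bore within 3.5 mm of the jamb axis sideways and 4 mm of mid-gap in height, upright within 0.07 rad, in line with the block's leaf within 0.15 rad, under 0.5 N on the block; the other leaf stands within 15 mm of where it stood (horizontal distance between clear_leaf_bore and jamb_bore below 0.0035 m and z of clear_leaf_bore in the frame of jamb_bore between -0.004 and 0.004 m and angle between clear_leaf_bore's own z axis and vertical below 0.07 rad and angle between the y axis of clear_leaf_bore and the y axis of jamb_bore, either way round below 0.15 rad and y of clear_leaf_plate in the frame of jamb_bore above 0.03 m and contact force between clear_leaf and the fingers above 2 N and contact force between clear_leaf and jamb_block below 0.5 N and linear speed of clear_leaf below 0.01 m/s and distance of tight_leaf_bore from where it was at the start of the episode below 0.015 m and angle between tight_leaf_bore's own z axis and vertical below 0.15 rad); the arm keeps its last pose, push and grip.
It fails at once if a bystander (tape rolls, marker, pot, stopper, hinge pin) is moved by more than 30 mm (distance of any of tape_roll_0, tape_roll_1, marker_black, sample_pot_1, stopper, hinge_pin from where it was at the start of the episode above 0.03 m).
It also fails if it takes over 51 s, if anything falls off the work surface, if the arm or the gripper's body presses on something with over 40 N, if the wrist force passes 120 N, or if a joint passes its speed limit or range.

## Working session

There is one attempt and no reset: what is moved stays moved. The work goes in short steps, Python scripts to look and compute and a tool call to move; the robot and the scene stay as the last step left them, time stands still between calls to the robot, and variables do not carry over. Pictures are saved under pics/ and viewed, and the job is handed in when it is done.

Besides the shell and the picture viewer there is one more tool, called by a JSON object that holds its "api" and its "payload". step_arm: Moves the arm, as the interface text tells. Its arguments: {"type":"object","properties":{"targets":{"type":"array"},"newtons":{"type":"number"}},"required":["targets"]}

```bash
mkdir -p pics; ls; cat > h.py <<'E'
import numpy as np, cv2, pickle
from station import bot
def grab(name):
    c=bot.read_camera(name); c['f']=240/np.tan(np.radians(c['fov_y'])/2)
    c['K']=np.array([[c['f'],0,c['cx']],[0,c['f'],c['cy']],[0,0,1]]); c['D']=np.array(c['distortion'],float)
    c['R']=np.array(c['R']);c['t']=np.array(c['t'])
    pickle.dump(dict(c),open(f'{name}.pkl','wb')); return c
def load(name): return pickle.load(open(f'{name}.pkl','rb'))
def save(c,fn): cv2.imwrite(fn,c['frame'][:,:,::-1])
def rays(c,uv):
    p=cv2.undistortPoints(np.array(uv,float).reshape(-1,1,2),c['K'],c['D']).reshape(-1,2)
    d=np.c_[p,np.ones(len(p))]@c['R']; o=-c['R'].T@c['t']; return o,d
def onplane(c,uv,z):
    o,d=rays(c,uv); return o+d*((z-o[2])/d[:,2])[:,None]
def proj(c,X):
    return cv2.projectPoints(np.array(X,float).reshape(-1,3),cv2.Rodrigues(c['R'])[0],c['t'],c['K'],c['D'])[0].reshape(-1,2)
def cloud(c):
    v,u=np.mgrid[0:480,0:640]; o,d=rays(c,np.c_[u.ravel(),v.ravel()])
    P=o+d*c['z_map'].reshape(-1,1); P[c['z_map'].ravel()==0]=np.nan
    return P.reshape(480,640,3)
E
python3 - <<'E'
from h import *
for n in ['side','top','wrist']:
    c=grab(n); save(c,f'pics/{n}0.png'); print(n,c['fov_y'],c['D'],-c['R'].T@c['t'],c['R'][2])
o=bot.get_obs(); print(o)
E
```

```text
pics
side 47.007363994472364 [0.01236555 0.         0.         0.         0.        ] [0.07417718 0.91267774 0.92354329] [ 0.34987721 -0.68720994 -0.6366541 ]
top 53.3692088706071 [-0.00681511  0.          0.          0.          0.        ] [0.35331632 0.03036137 0.93193396] [ 0.18175656 -0.01622676 -0.98320967]
wrist 67.6785080863273 [-0.06792111  0.          0.          0.          0.        ] [ 0.29949483 -0.61037913  0.37254412] [-0.29011472 -0.10035172 -0.95171581]
{'t': 0.15, 'q': array([ 1.12290978,  0.47763555,  0.02233823,  1.55617918, -0.01147341,
        1.10929861, -0.08310708]), 'joint_vel': array([-0.00121599, -0.00162254,  0.00034373, -0.00273763, -0.00037548,
       -0.00190302, -0.00028776]), 'joint_torque': array([ 2.91356024e-03, -5.96921933e+01,  1.61029670e+00, -2.81490433e+01,
        1.26373858e-02,  6.55968441e-03,  1.92709558e-05]), 'eef_pos': array([ 0.22482866, -0.63602577,  0.25255097]), 'tool_rot': array([-3.52636522e-04,  8.16490653e-01, -5.77358232e-01, -6.00360375e-04]), 'contact_force': array([0.96149626, 0.05285472, 0.84766184]), 'torque': array([ 0.01856008, -0.01082431,  0.00678369]), 'gripper_width': 0.9982853822914859}
```

View pics/top0.png

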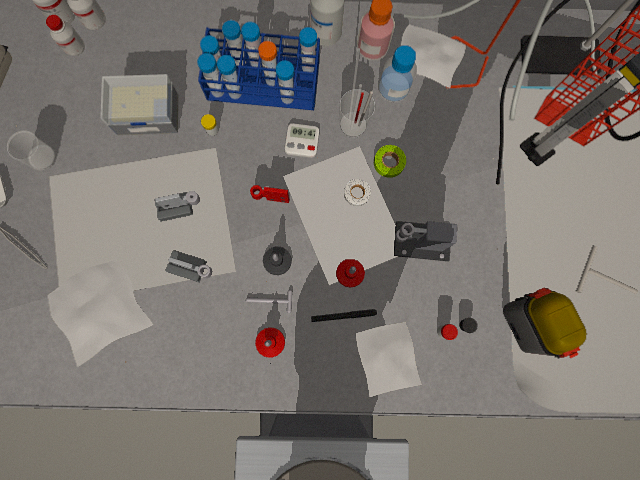

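View pics/side0.png

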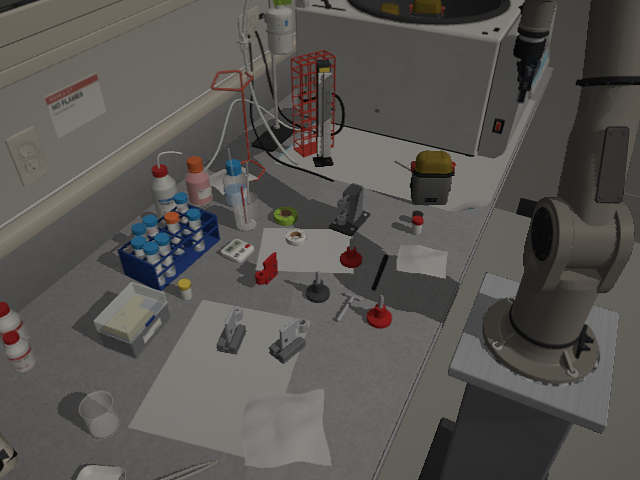

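View pics/wrist0.png

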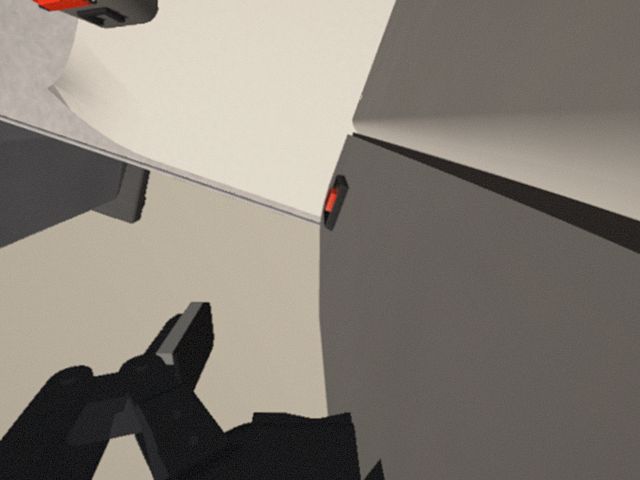

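```bash
python3 - <<'E'
from h import *
c=load('top')['frame'][:,:,::-1]
a=cv2.resize(c[180:290,145:300],None,fx=5,fy=5,interpolation=cv2.INTER_CUBIC); cv2.imwrite('pics/ct.png',a)
b=cv2.resize(c[210:270,385:465],None,fx=8,fy=8,interpolation=cv2.INTER_CUBIC); cv2.imwrite('pics/cj.png',b)
s=load('side')['frame'][:,:,::-1]
a=cv2.resize(s[290:370,200:330],None,fx=6,fy=6,interpolation=cv2.INTER_CUBIC); cv2.imwrite('pics/cs.png',a)
E
```

```text
(no output)
```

View pics/ct.png

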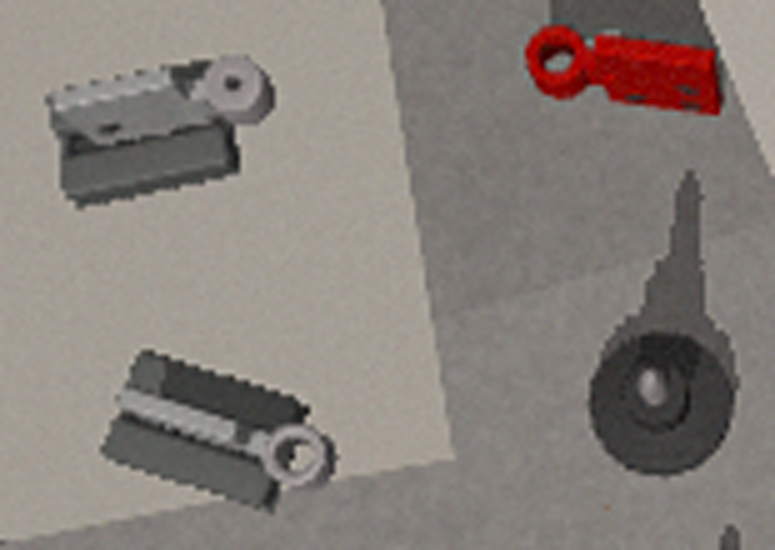

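View pics/cj.png

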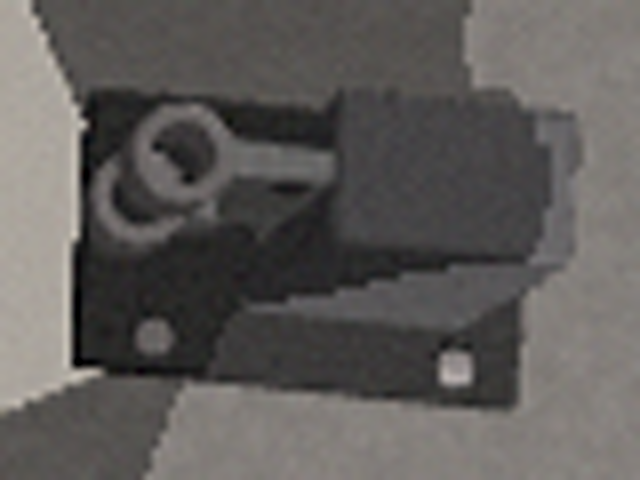

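View pics/cs.png

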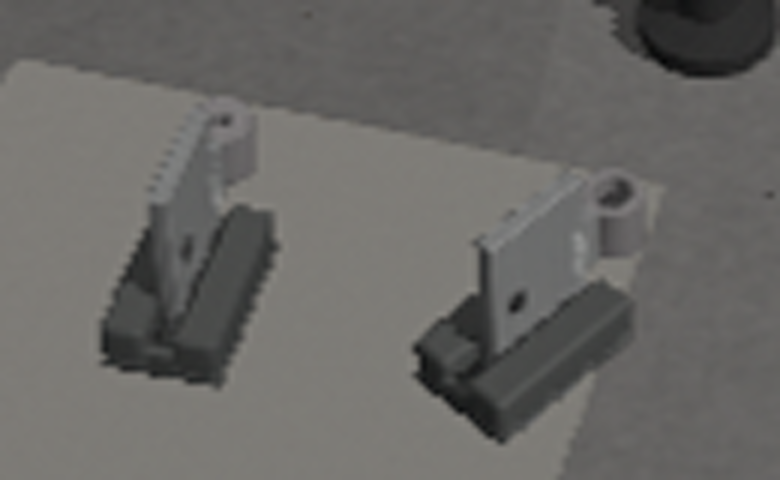

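Candidates, in the top view:
- Leaves: wide-bored (204,270), narrow-bored (191,197) and red look-alike (270,193).
- Gauges: dark grey (277,260), red (350,272) and red (270,342).
- Jamb: (410,235).

I choose the leaf at (204,270) and the grey gauge. The crop shows the wide bore clearly there.

```bash
python3 - <<'E'
from h import *
T=load('top');S=load('side')
CT=cloud(T);CS=cloud(S)
def reg(C,x0,x1,y0,y1,z0,z1):
    P=C.reshape(-1,3); m=(P[:,0]>x0)&(P[:,0]<x1)&(P[:,1]>y0)&(P[:,1]<y1)&(P[:,2]>z0)&(P[:,2]<z1); return P[m]
print('bench z top', np.nanmedian(CT[300:315,200:230,2]), 'side',np.nanmedian(CS[360:400,180:230,2]))
print('ring top bore', onplane(T,[(204.4,270.4)],.051), 'tight',onplane(T,[(145+233/5,180+83/5)],.051))
print('side ring', onplane(S,[(200+615/6,290+188/6)],.051),onplane(S,[(200+225/6,290+118/6)],.051))
print('gauge tip', onplane(T,[(145+652/5,180+385/5)],.072), 'foot',onplane(T,[(145+662/5,180+403/5)],.010))
print('jamb top', onplane(T,[(385+183/8,210+153/8)],.100))
for n,C in (('top',CT),('side',CS)):
  w=onplane(T,[(204.4,270.4)],.051)[0]; t=onplane(T,[(191.6,196.6)],.051)[0]
  for nm,c in (('wide',w),('tight',t)):
    P=reg(C,c[0]-.09,c[0]+.09,c[1]-.09,c[1]+.09,.055,.09)
    m=P[:,:2].mean(0); e=np.linalg.eigh(np.cov((P[:,:2]-m).T)); print(n,nm,'plate',len(P),m,P[:,2].max(),'dir',np.degrees(np.arctan2(*e[1][::-1,1])),np.sqrt(e[0]))
  j=onplane(T,[(385+183/8,210+153/8)],.1)[0]
  P=reg(C,j[0]-.12,j[0]+.12,j[1]-.12,j[1]+.12,.09,.12); print('jamb',len(P),P.min(0),P.max(0),j)
  g=onplane(T,[(275.4,257)],.072)[0]
  P=reg(C,g[0]-.04,g[0]+.04,g[1]-.04,g[1]+.04,.045,.09); print('pin',len(P),P.mean(0),P.max(0))
E
```

```text
bench z top -0.00034729524477083995 side 0.0020191255544413367
ring top bore [[0.45261255 0.22503979 0.051     ]] tight [[0.59255067 0.25863737 0.051     ]]
side ring [[0.45203407 0.2254544  0.051     ]] [[0.59224368 0.25891447 0.051     ]]
gauge tip [[0.47803904 0.09367679 0.072     ]] foot [[0.48006939 0.09407786 0.01      ]]
jamb top [[ 0.53055559 -0.14258075  0.1       ]]
top wide plate 130 [0.46310474 0.26368122] 0.07862264795854623 dir 74.22971043949671 [0.00245475 0.01382409]
top tight plate 180 [0.58276132 0.29686971] 0.07685029685672229 dir 104.68680296629208 [0.00248398 0.01355334]
jamb 835 [ 0.50725118 -0.22896266  0.09005559] [ 0.54652579 -0.1301736   0.10729109] [ 0.53055559 -0.14258075  0.1       ]
pin 39 [0.47996709 0.09517181 0.06653742] [0.485829   0.10043383 0.07630359]
side wide plate 186 [0.46201785 0.26729446] 0.07930737713801195 dir 74.27509810789104 [0.00262437 0.0147977 ]
side tight plate 139 [0.58119331 0.30200551] 0.08085174819522545 dir 102.50561247140806 [0.00240812 0.01408495]
jamb 320 [ 0.50576255 -0.22900324  0.09004832] [ 0.54568219 -0.12808789  0.1077142 ] [ 0.53055559 -0.14258075  0.1       ]
pin 56 [0.47909092 0.09886495 0.06113607] [0.48974823 0.10813521 0.07680363]
```

```bash
cat >> h.py <<'E'
from scipy.spatial.transform import Rotation as Ro
def tool(o=None):
    o=o or bot.get_obs(); q=o['tool_rot']; return o['eef_pos'],Ro.from_quat([q[1],q[2],q[3],q[0]]).as_matrix()
def shift(d,o=None):
    p,R=tool(o); return R.T@np.array(d)*1000
E
python3 - <<'E'
from h import *
C=np.r_[cloud(load('top')).reshape(-1,3),cloud(load('side')).reshape(-1,3)]
for a in range(-75,40,5):
    for r in (.5,.6):
        m=(np.hypot(C[:,0]-r*np.cos(np.radians(a)),C[:,1]-r*np.sin(np.radians(a)))<.09)
        print(a,r,m.sum(),np.round(np.nanpercentile(C[m,2],99.5),3) if m.sum() else None,end=' | ')
    print()
p,R=tool()
for w in [(.35,-.55,.3),(.5,-.36,.3),(.6,-.1,.3),(.45,.27,.25),(.463,.263,.2)]: print(w,np.round(R.T@(np.array(w)-p)*1000))
E
```

```text
-75 0.5 1059 0.006 | -75 0.6 3706 0.509 | 
-70 0.5 3480 0.011 | -70 0.6 8033 0.507 | 
-65 0.5 6393 0.02 | -65 0.6 9771 0.505 | 
-60 0.5 8491 0.139 | -60 0.6 7710 0.007 | 
-55 0.5 10682 0.149 | -55 0.6 5606 0.148 | 
-50 0.5 11877 0.149 | -50 0.6 5093 0.15 | 
-45 0.5 12387 0.149 | -45 0.6 8172 0.15 | 
-40 0.5 12637 0.149 | -40 0.6 8991 0.148 | 
-35 0.5 10818 0.147 | -35 0.6 8513 0.141 | 
-30 0.5 8739 0.102 | -30 0.6 7192 0.105 | 
-25 0.5 9538 0.105 | -25 0.6 7720 0.105 | 
-20 0.5 9800 0.105 | -20 0.6 8371 0.105 | 
-15 0.5 9801 0.105 | -15 0.6 8899 0.105 | 
-10 0.5 9538 0.102 | -10 0.6 8777 0.102 | 
-5 0.5 9061 0.066 | -5 0.6 8531 0.019 | 
0 0.5 9155 0.066 | 0 0.6 8610 0.068 | 
5 0.5 9555 0.067 | 5 0.6 8916 0.071 | 
10 0.5 9687 0.067 | 10 0.6 9216 0.071 | 
15 0.5 9794 0.067 | 15 0.6 9648 0.071 | 
20 0.5 10327 0.074 | 20 0.6 9810 0.073 | 
25 0.5 10777 0.075 | 25 0.6 10285 0.076 | 
30 0.5 11265 0.075 | 30 0.6 11437 0.076 | 
35 0.5 12094 0.075 | 35 0.6 11879 0.074 | 
(0.35, -0.55, 0.3) [ -39. -147.  -47.]
(0.5, -0.36, 0.3) [-169. -351.  -47.]
(0.6, -0.1, 0.3) [-380. -532.  -47.]
(0.45, 0.27, 0.25) [-779. -514.    4.]
(0.463, 0.263, 0.2) [-768. -524.   54.]
```

{"api": "step_arm", "payload": {"targets": [[-25,-22,-10,0,0.3],[-50,-45,-30,0,0.3],[-80,-72,-47,0,0.3],[-115,-102,-47,0,0.3],[-150,-133,-47,0,0.3],[-170,-170,-47,0,0.3],[-192,-204,-47,0,0.3],[-213,-238,-47,0,0.3],[-235,-272,-47,-5,0.3],[-256,-305,-47,-10,0.3],[-278,-338,-47,-15,0.3],[-300,-372,-47,-20,0.3],[-320,-405,-47,-25,0.3],[-355,-420,-45,-30,0.3],[-390,-435,-43,-35,0.3],[-425,-450,-40,-40,0.3],[-460,-465,-38,-45,0.3],[-495,-480,-36,-50,0.3],[-530,-495,-32,-55,0.3],[-565,-510,-30,-55,0.3]]}}

```text
t: 1.82
eef_pos: [0.517, 0.0678, 0.2829]
tool_rot: [0.0, 0.991, -0.133, -0.0]
contact_force: [0.8, -0.4, 0.7]
gripper_width: 0.702
```

```bash
python3 - <<'E'
from h import *
o=bot.get_obs();p,R=tool(o);print(o['t'],p,R[:,0],o['q'])
for w in [(.463,.263,.2)]: print(w,np.round(R.T@(np.array(w)-p)*1000), np.degrees(np.arctan2(R[1,0],R[0,0])))
E
```

```text
1.8167 [0.51703381 0.06782605 0.2829452 ] [ 9.64611396e-01 -2.63675514e-01 -2.80331641e-04] [ 0.22044267  0.24196428 -0.54949818  1.85472925  0.14220631  1.08405467
 -0.64973089]
(0.463, 0.263, 0.2) [-104. -174.   83.] -15.28826709695082
```

{"api": "step_arm", "payload": {"targets": [[-20,-35,15,0,0.3],[-42,-70,32,0,0.3],[-63,-105,50,0,0.3],[-84,-140,66,0,0.3],[-104,-174,83,0,0.3],[-104,-174,83,0,0.3],[-104,-174,83,0,0.3],[-104,-174,83,0,0.3]]}}

```text
t: 2.48
eef_pos: [0.4637, 0.2616, 0.2]
tool_rot: [0.0, 0.991, -0.134, -0.0]
contact_force: [-0.2, -0.2, -0.6]
gripper_width: 0.699
```

```bash
python3 - <<'E'
from h import *
o=bot.get_obs();p,R=tool(o);print(o['t'],p,np.degrees(np.arctan2(R[1,0],R[0,0])))
c=grab('wrist'); save(c,'pics/w1.png')
E
```

```text
2.4833 [0.4636773  0.26162419 0.19995238] -15.4524315136956
```

View pics/w1.png

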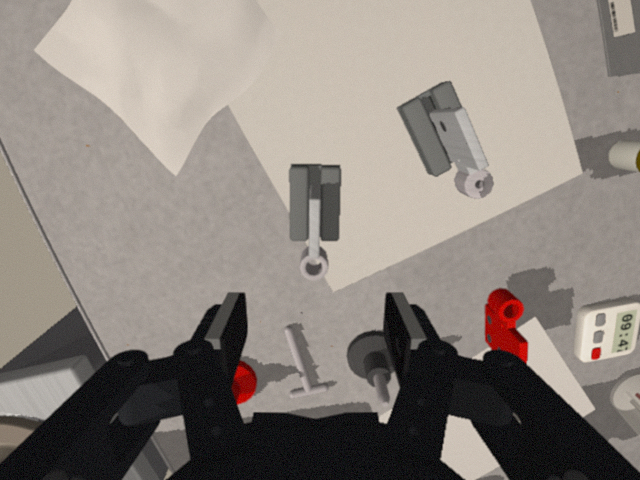

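```bash
python3 - <<'E'
from h import *
c=load('wrist'); f=c['frame'][:,:,::-1]
cv2.imwrite('pics/w1c.png',cv2.resize(f[155:285,280:350],None,fx=6,fy=4.6,interpolation=cv2.INTER_CUBIC) if 0 else cv2.resize(f[155:285,270:370],None,fx=4.5,fy=4.5,interpolation=cv2.INTER_CUBIC))
cv2.imwrite('pics/w1g.png',cv2.resize(f[320:415,330:410],None,fx=6,fy=6,interpolation=cv2.INTER_CUBIC))
print(onplane(c,[(314,263)],.051),onplane(c,[(476,183)],.051))
C=cloud(c).reshape(-1,3)
P=C[(C[:,2]>.058)&(C[:,2]<.085)&(abs(C[:,0]-.463)<.05)&(abs(C[:,1]-.263)<.05)]
m=P[:,:2].mean(0);e=np.linalg.eigh(np.cov((P[:,:2]-m).T)); print(len(P),m,P[:,2].max(),np.degrees(np.arctan2(e[1][1,1],e[1][0,1])),np.sqrt(e[0]))
E
```

```text
[[0.45480139 0.23131425 0.051     ]] [[0.59178345 0.26141498 0.051     ]]
702 [0.46536946 0.26754926] 0.07529922585819479 73.18490255195037 [0.0022892  0.01350811]
```

View pics/w1c.png

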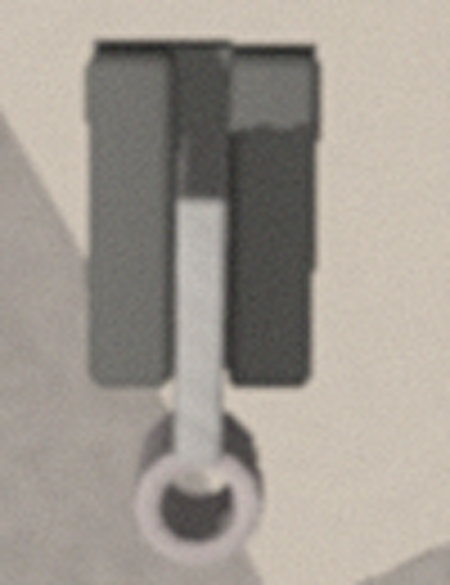

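View pics/w1g.png

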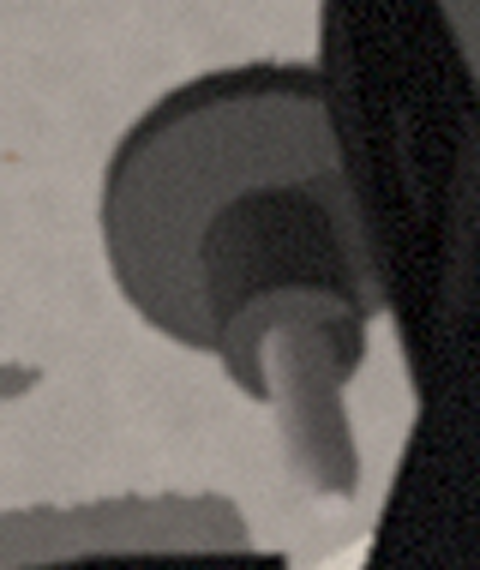

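```bash
python3 - <<'E'
from h import *
c=load('wrist')
w=lambda x,y:(270+x/4.5,155+y/4.5)
b=onplane(c,[w(200,505)],.051)[0];e=onplane(c,[w(200.5,200),w(197,440)],.074)
print(b,e,'dir',np.degrees(np.arctan2(*(e[0]-e[1])[[1,0]])))
ctr=e[0]-.0225*(e[0]-e[1])/np.linalg.norm(e[0]-e[1]); print('ctr',ctr, 'bore->ctr',np.linalg.norm((ctr-b)[:2]),np.degrees(np.arctan2(*(ctr-b)[[1,0]])))
p,R=tool();print(R.T@(ctr-p)*1000)
g=lambda x,y:(330+x/6,320+y/6)
print('pin tip',onplane(c,[g(333,508)],.0735))
E
```

```text
[0.45415681 0.22765178 0.051     ] [[0.47062743 0.28638993 0.074     ]
 [0.4594181  0.24818065 0.074     ]] dir 73.65006453582988
ctr [0.46429361 0.26479983 0.074     ] bore->ctr 0.038506263413335844 74.73696672949127
[ -1.39847967  -4.15524994 126.33100402]
pin tip [[0.48161951 0.09479471 0.0735    ]]
```

{"api": "step_arm", "payload": {"targets": [[-1.4,-3,35,0,0.3],[-1.4,-3,70,0,0.4],[-1.4,-3,100,0,0.5],[-1.4,-3,120,0,0.5],[-1.4,-3,137,0,0.5],[-1.4,-3,137,0,0.5],[-1.4,-3,137,0,0.6],[-1.4,-3,137,0,0.7]], "newtons": 50}}

```text
t: 3.2
eef_pos: [0.4648, 0.2645, 0.0647]
tool_rot: [-0.0, 0.991, -0.136, 0.001]
contact_force: [0.4, -0.6, 0.6]
gripper_width: 0.304
```

```bash
python3 - <<'E'
from h import *
c=grab('wrist'); save(c,'pics/w2.png')
E
```

```text
(no output)
```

View pics/w2.png

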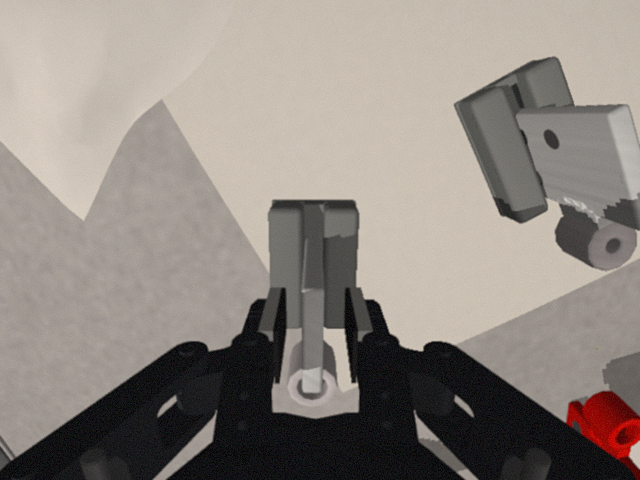

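{"api": "step_arm", "payload": {"targets": [[0,0,0,0,0.8],[0,0,0,0,0.9],[0,0,0,0,1],[0,0,0,0,1],[0,0,0,0,1],[0,0,0,0,1]], "newtons": 60}}

```text
t: 3.75
eef_pos: [0.4641, 0.2653, 0.0646]
tool_rot: [-0.0, 0.991, -0.135, 0.001]
contact_force: [-0.5, -1.3, 6.7]
gripper_width: 0.082
```

{"api": "step_arm", "payload": {"targets": [[0,0,-5,0,1],[0,0,-15,0,1],[0,0,-30,0,1],[0,0,-55,0,1],[0,0,-85,0,1],[0,0,-110,0,1],[0,0,-110,0,1],[0,0,-110,0,1],[0,0,-110,0,1]]}}

```text
t: 4.5
eef_pos: [0.4631, 0.2645, 0.1732]
tool_rot: [0.0, 0.991, -0.135, -0.0]
contact_force: [0.1, -0.1, -2.2]
gripper_width: 0.084
```

```bash
python3 - <<'E'
from h import *
c=grab('wrist'); save(c,'pics/w3.png')
c=grab('top'); a=c['frame'][170:310,140:300,::-1];cv2.imwrite('pics/t3.png',cv2.resize(a,None,fx=4,fy=4,interpolation=cv2.INTER_CUBIC))
c=grab('side'); a=c['frame'][200:380,180:400,::-1];cv2.imwrite('pics/s3.png',cv2.resize(a,None,fx=3,fy=3,interpolation=cv2.INTER_CUBIC))
print(bot.get_obs()['eef_pos'])
E
```

```text
[0.46266193 0.26444767 0.17220329]
```

View pics/w3.png

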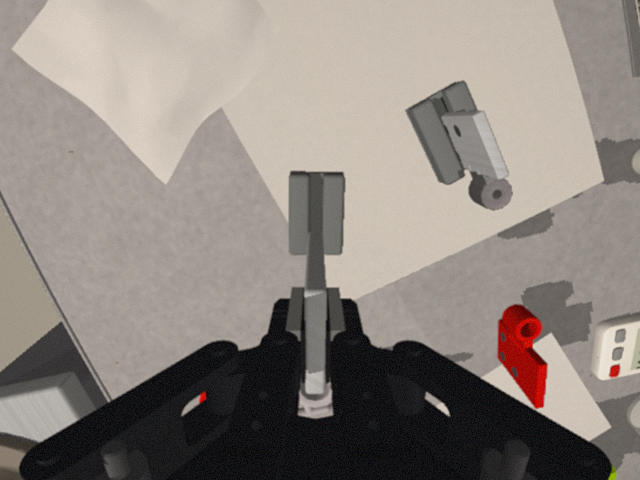

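View pics/t3.png

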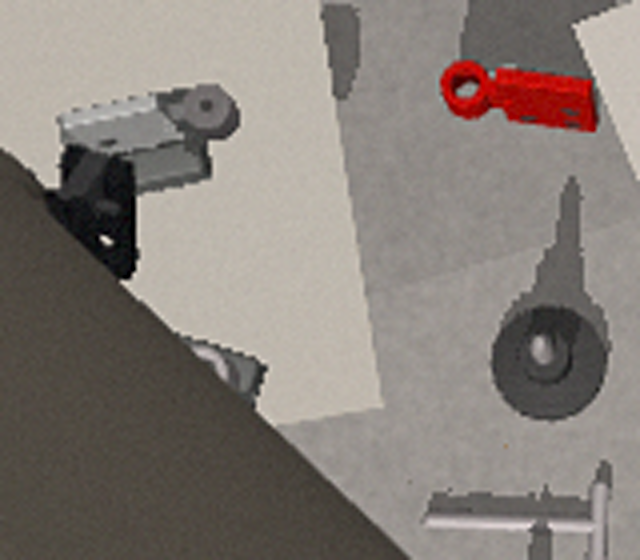

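View pics/s3.png

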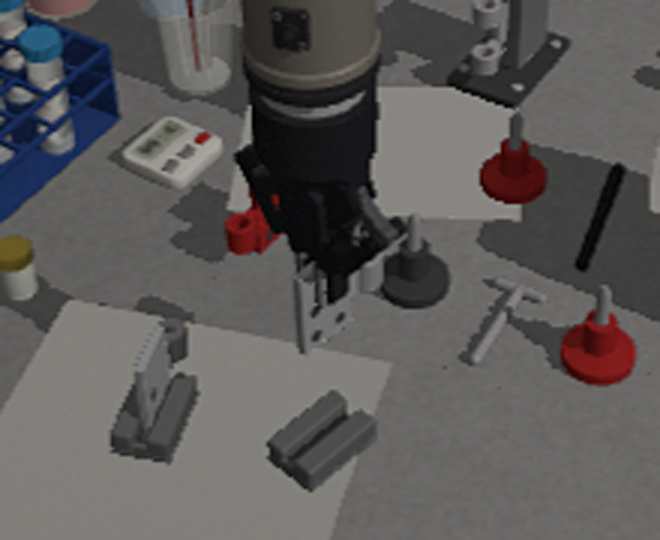

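```bash
python3 - <<'E'
from h import *
for n,(u,v) in (('top',(275,258)),('side',(317,287))):
    c=load(n); a=c['frame'][v-26:v+26,u-26:u+26,::-1]; a=cv2.convertScaleAbs(a,alpha=1.6)
    cv2.imwrite(f'pics/g_{n}.png',cv2.resize(a,None,fx=11,fy=11,interpolation=cv2.INTER_CUBIC))
E
```

```text
(no output)
```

View pics/g_top.png

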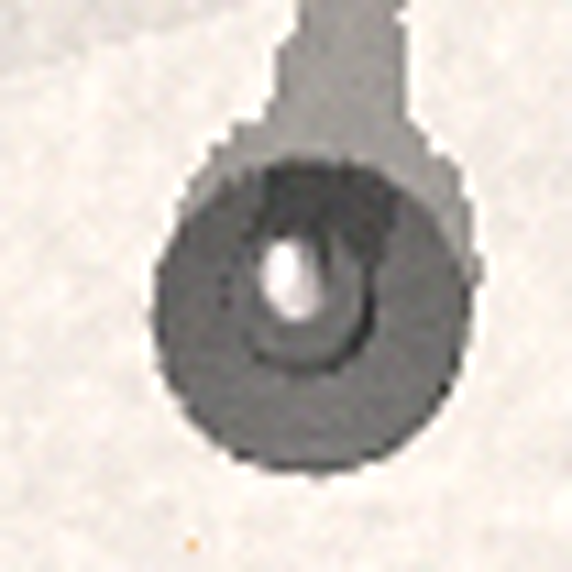

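View pics/g_side.png

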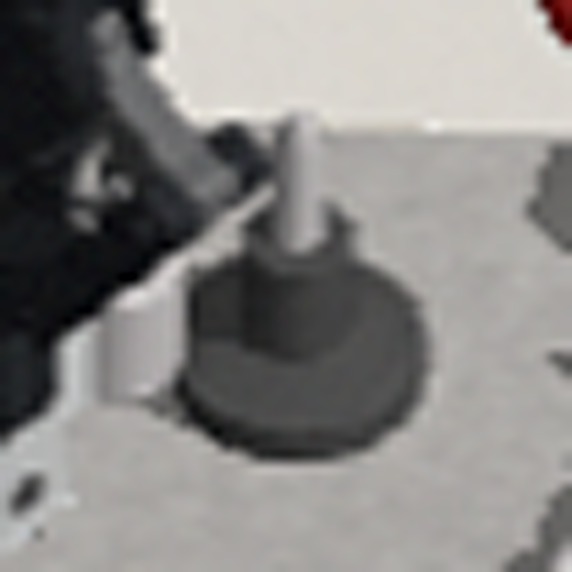

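```bash
python3 - <<'E'
from h import *
T=load('top');S=load('side')
u=lambda x,y:(249+(x+.5)/11-.5,232+(y+.5)/11-.5)
v=lambda x,y:(291+(x+.5)/11-.5,261+(y+.5)/11-.5)
print('foot',onplane(T,[u(313.5,316)],.009),'shoulder',onplane(T,[u(308,305)],.040),'tip',onplane(T,[u(283,262)],.0735))
print('side: foot',onplane(S,[v(306,355)],.010),'tip',onplane(S,[v(301,116)],.074),'pinbase',onplane(S,[v(301,248)],.040))
g=(.4797,.0940)
print(u(0,0),[((a-249+.5)*11-.5,(b-232+.5)*11-.5) for a,b in proj(T,[(*g,.04),(*g,.074),(*g,.012)])])
print([((a-291+.5)*11-.5,(b-261+.5)*11-.5) for a,b in proj(S,[(*g,.04),(*g,.074),(*g,.012)])])
# bore in side view now
a=S['frame'][268:330,270:325,::-1];cv2.imwrite('pics/k_side.png',cv2.resize(cv2.convertScaleAbs(a,alpha=1.6),None,fx=10,fy=9,interpolation=cv2.INTER_CUBIC))
E
```

```text
foot [[0.48083079 0.09486112 0.009     ]] shoulder [[0.47842019 0.09370862 0.04      ]] tip [[0.48076299 0.09572699 0.0735    ]]
side: foot [[0.47799509 0.09868855 0.01      ]] tip [[0.48138883 0.09462309 0.074     ]] pinbase [[0.4796451  0.09791767 0.04      ]]
(248.54545454545453, 231.54545454545453) [(np.float64(306.59188529377116), np.float64(297.54801979068486)), (np.float64(293.0160194007151), np.float64(268.2066715936911)), (np.float64(317.03652148865325), np.float64(320.12145552874154))]
[(np.float64(309.16887763099123), np.float64(236.20461432961253)), (np.float64(309.7215470576694), np.float64(116.68092752082492)), (np.float64(308.7280305900331), np.float64(331.6215551516261))]
```

View pics/k_side.png

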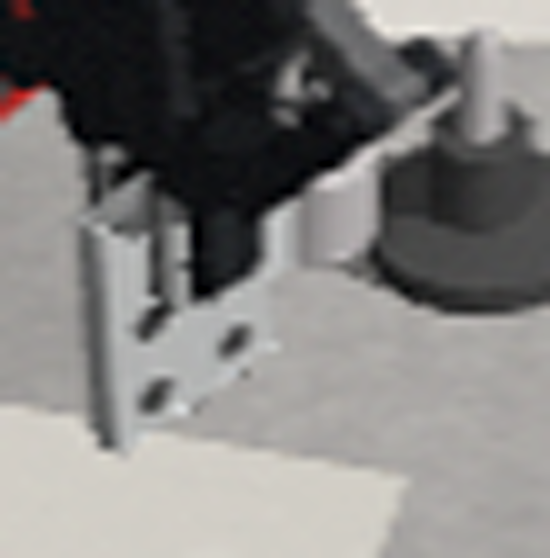

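{"api": "step_arm", "payload": {"targets": [[15,29,0,0,1],[31,58,0,0,1],[47,87,10,0,1],[63,117,20,0,1],[63,117,30,0,1],[63,117,40,0,1],[63,117,40,0,1],[63,117,40,0,1],[63,117,40,0,1]]}}

```text
t: 5.4
eef_pos: [0.4925, 0.1371, 0.1335]
tool_rot: [-0.0, 0.991, -0.134, -0.0]
contact_force: [-0.3, -0.4, -1.3]
gripper_width: 0.083
```

```bash
python3 - <<'E'
from h import *
c=grab('wrist'); save(c,'pics/w4.png')
c=grab('top'); a=c['frame'][190:310,200:330,::-1];cv2.imwrite('pics/t4.png',cv2.resize(a,None,fx=5,fy=5,interpolation=cv2.INTER_CUBIC))
c=grab('side'); a=c['frame'][240:320,270:360,::-1];cv2.imwrite('pics/s4.png',cv2.resize(cv2.convertScaleAbs(a,alpha=1.5),None,fx=7,fy=7,interpolation=cv2.INTER_CUBIC))
p,R=tool();print(p,np.degrees(np.arctan2(R[1,0],R[0,0])))
E
```

```text
[0.49287068 0.13650999 0.13382838] -15.43639446404484
```

View pics/w4.png

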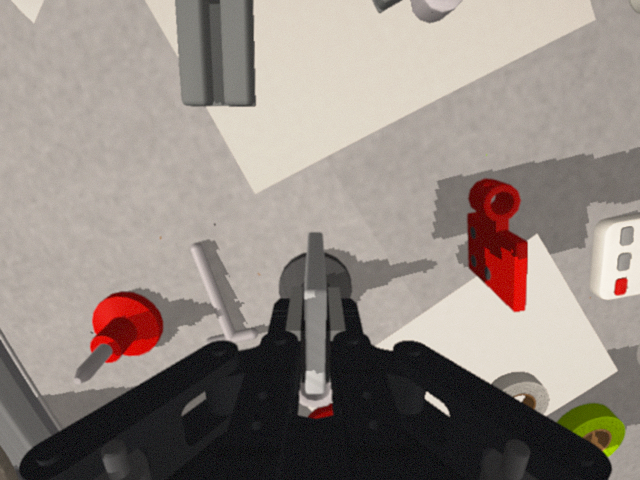

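View pics/t4.png

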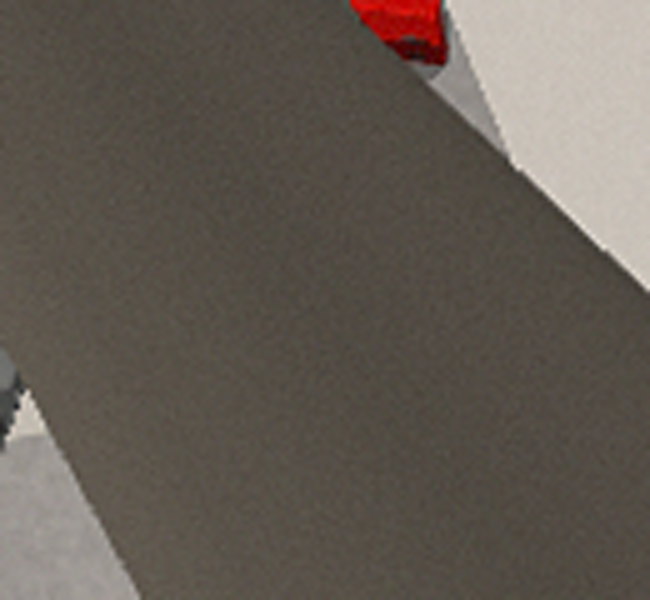

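View pics/s4.png

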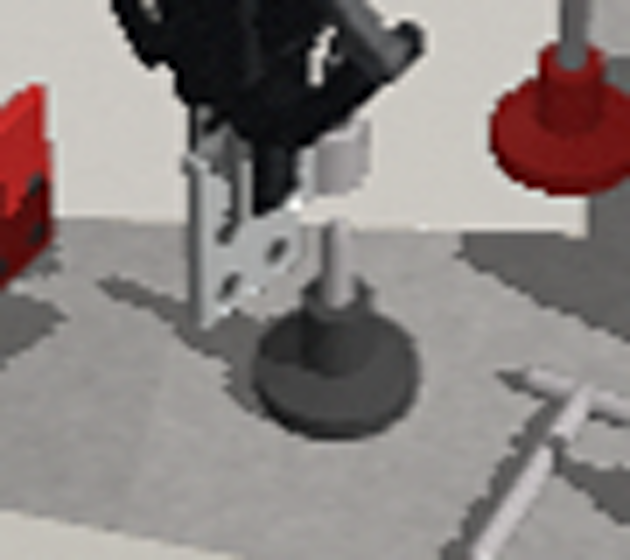

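```bash
python3 - <<'E'
from h import *
S=load('side')
v=lambda x,y:(270+(x+.5)/7-.5,240+(y+.5)/7-.5)
print('knuckle front-bottom',onplane(S,[v(337,195)],.0962),'pintip',onplane(S,[v(338,222)],.074),'pinbase front',onplane(S,[v(339,305)],.040))
C=cloud(S)
for nm,x,ys in (('kn',(325,350),(140,185)),('pin',(335,343),(235,300))):
    a=v(x[0],ys[0]);b=v(x[1],ys[1]); r=C[round(a[1]):round(b[1])+1,round(a[0]):round(b[0])+1]
    print(nm,np.nanmedian(r.reshape(-1,3),0),np.nanstd(r.reshape(-1,3),0), r.shape)
print(S['R'][0],S['R'][2])
# current predicted bore
p,R=tool(); b=p+np.array([-.0118,-.0401,0]); print('bore pred',b)
print([((a-270+.5)*7-.5,(c-240+.5)*7-.5) for a,c in proj(S,[(*b[:2],.0962),(*b[:2],.1202),(.4803,.095,.074),(.4803,.095,.04)])])
E
```

```text
knuckle front-bottom [[0.47645563 0.10556307 0.0962    ]] pintip [[0.48120502 0.09525199 0.074     ]] pinbase front [[0.479383   0.09797605 0.04      ]]
kn [0.47518743 0.10749974 0.11108667] [0.00242022 0.00272778 0.00618912] (7, 5, 3)
pin [0.47851896 0.09991808 0.05994586] [0.00169252 0.00213378 0.00863721] (10, 3, 3)
[-0.89183272 -0.45236163 -0.00182915] [ 0.34987721 -0.68720994 -0.6366541 ]
bore pred [0.48107068 0.09640999 0.13382838]
[(np.float64(336.9176484402562), np.float64(173.20453887394422)), (np.float64(337.08900482717377), np.float64(116.61067529863794)), (np.float64(340.86149935889114), np.float64(222.3872592421327)), (np.float64(340.56173786454247), np.float64(298.45405259671014))]
```

{"api": "step_arm", "payload": {"targets": [[0,1.3,4,0,1],[0,1.3,10,0,1],[0,1.3,16,0,1],[0,1.3,21,0,1],[0,1.3,25,0,1],[0,1.3,28,0,1],[0,1.3,31,0,1],[0,1.3,34,0,1],[0,1.3,34,0,1]]}}

```text
t: 6.3
eef_pos: [0.4921, 0.1341, 0.0987]
tool_rot: [0.0, 0.991, -0.135, -0.0]
contact_force: [0.1, 0.4, -1.4]
gripper_width: 0.082
```

```bash
python3 - <<'E'
from h import *
c=grab('side'); a=c['frame'][240:320,270:360,::-1];cv2.imwrite('pics/s5.png',cv2.resize(cv2.convertScaleAbs(a,alpha=1.5),None,fx=7,fy=7,interpolation=cv2.INTER_CUBIC))
p,R=tool();print(p,bot.get_obs()['contact_force'],bot.get_obs()['torque'])
E
```

```text
[0.4922772  0.13410481 0.09905125] [-0.26960951 -0.73090848 -0.48086272] [-0.04631732  0.03039908  0.10452311]
```

View pics/s5.png

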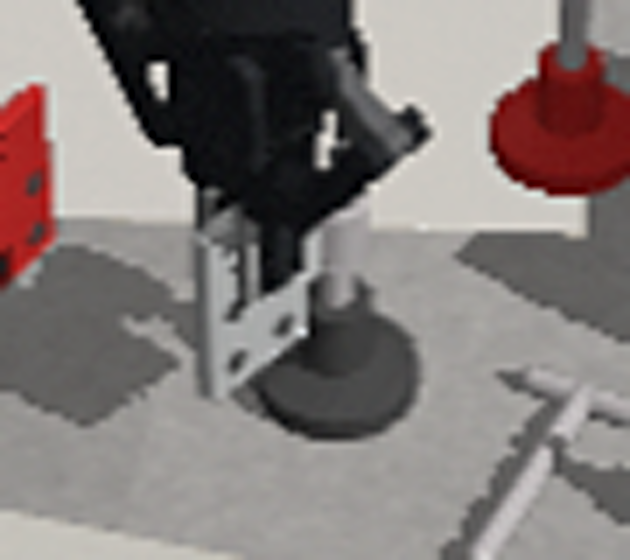

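{"api": "step_arm", "payload": {"targets": [[0,0,5,0,1],[0,0,10,0,1],[0,0,14,0,1],[0,0,17,0,1],[0,0,19,0,1],[0,0,20.5,0,1],[0,0,21.5,0,1],[0,0,21.5,0,1],[0,0,21.5,0,1]]}}

```text
t: 7.1
eef_pos: [0.4925, 0.1342, 0.0779]
tool_rot: [-0.0, 0.991, -0.135, 0.0]
contact_force: [-0.6, -0.3, -1.4]
gripper_width: 0.084
```

```bash
python3 - <<'E'
from h import *
c=grab('side'); a=c['frame'][240:320,270:360,::-1];cv2.imwrite('pics/s6.png',cv2.resize(cv2.convertScaleAbs(a,alpha=1.5),None,fx=7,fy=7,interpolation=cv2.INTER_CUBIC))
p,R=tool();print(p,bot.get_obs()['contact_force'],bot.get_obs()['torque'])
E
```

```text
[0.49252964 0.1342101  0.0779396 ] [-0.52681773 -0.24913577 -1.17286738] [ 0.00301536 -0.02511119  0.03134142]
```

View pics/s6.png

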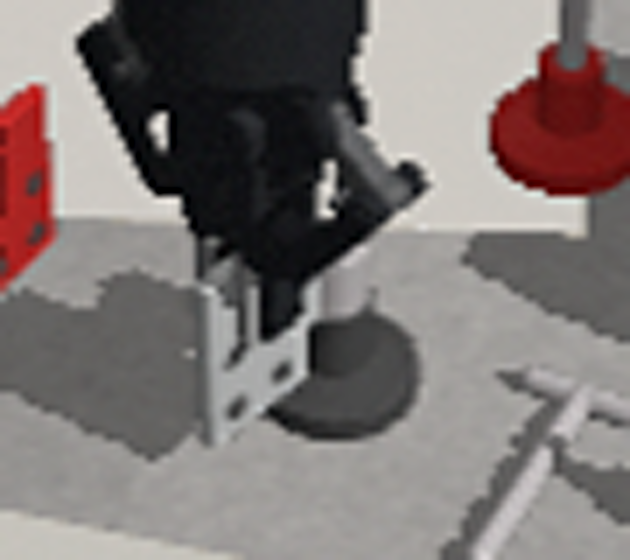

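{"api": "step_arm", "payload": {"targets": [[0,0,0.5,0,1],[0,0,1,0,1],[0,0,1.5,0,1],[0,0,2,0,1],[0,0,2,0,1],[0,0,2,0,1]]}}

```text
t: 7.65
eef_pos: [0.4928, 0.1345, 0.0771]
tool_rot: [0.0, 0.991, -0.135, 0.001]
contact_force: [-3.0, 0.4, 12.4]
gripper_width: 0.081
```

{"api": "step_arm", "payload": {"targets": [[0,0,0,0,1],[0,0,0,0,1],[0,0,0,0,1],[0,0,-2,0,1],[0,0,-6,0,1],[0,0,-12,0,1],[0,0,-20,0,1],[0,0,-30,0,1],[0,0,-42,0,1],[0,0,-60,0,1],[0,0,-80,0,1],[0,0,-100,0,1],[0,0,-105,0,1],[0,0,-105,0,1]]}}

```text
t: 8.82
eef_pos: [0.4936, 0.1345, 0.183]
tool_rot: [-0.001, 0.991, -0.135, 0.002]
contact_force: [-0.7, 0.2, -1.0]
gripper_width: 0.084
```

```bash
python3 - <<'E'
from h import *
c=grab('wrist'); save(c,'pics/w7.png')
for n,(y0,y1,x0,x1) in (('top',(205,270,385,465)),('side',(175,240,315,385))):
    c=grab(n); a=c['frame'][y0:y1,x0:x1,::-1];cv2.imwrite(f'pics/j_{n}.png',cv2.resize(cv2.convertScaleAbs(a,alpha=1.7),None,fx=9,fy=9,interpolation=cv2.INTER_CUBIC))
p,R=tool();print(p,bot.get_obs()['contact_force'],bot.get_obs()['t'])
E
```

```text
[0.49180145 0.13374893 0.18005048] [-0.54947203 -0.91219142 -1.11822621] 8.9667
```

View pics/j_top.png

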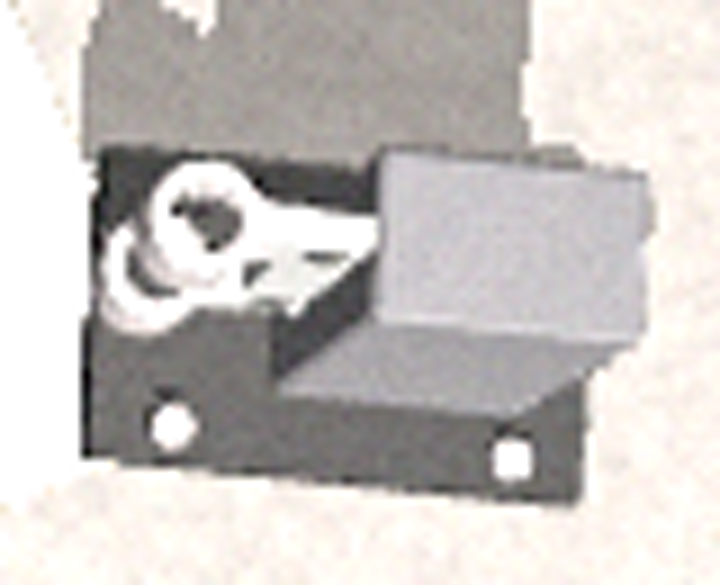

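View pics/j_side.png

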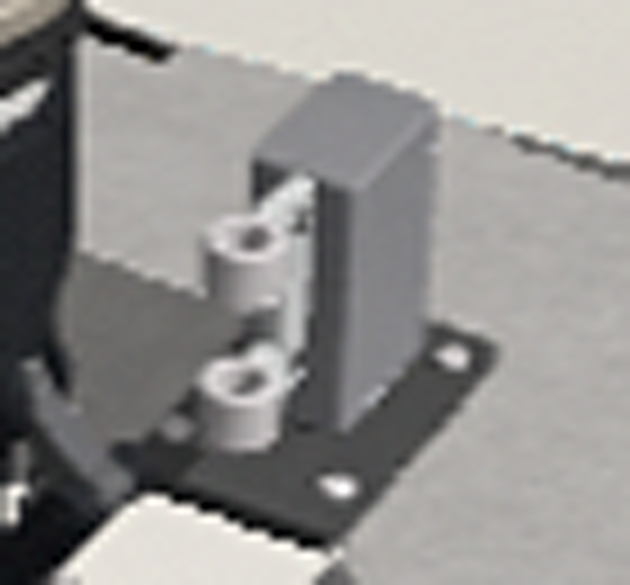

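View pics/w7.png

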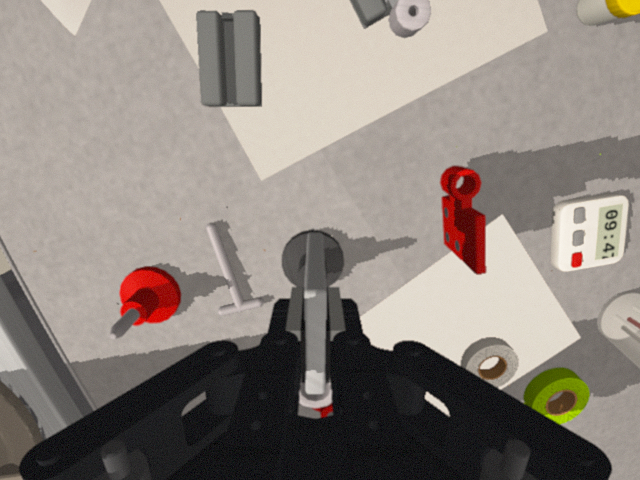

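```bash
python3 - <<'E'
from h import *
T=load('top');S=load('side')
u=lambda x,y:(385+(x+.5)/9-.5,205+(y+.5)/9-.5)
v=lambda x,y:(315+(x+.5)/9-.5,175+(y+.5)/9-.5)
print('T upper',onplane(T,[u(205,218)],.1),'S upper',onplane(S,[v(251,240)],.1),'S lower',onplane(S,[v(241,380)],.049))
ang=lambda a,b:np.degrees(np.arctan2(a[1]-b[1],a[0]-b[0]))
b=onplane(T,[u(82,457),u(580,505)],.010);print('base near edge',b,ang(b[0],b[1]),np.linalg.norm(b[0]-b[1]))
h=onplane(T,[u(172,427),u(513,460)],.010);print('screws',h,ang(*h),np.linalg.norm(h[0]-h[1]))
b2=onplane(T,[u(100,150),u(82,457)],.010);print('left edge',ang(*b2))
p=onplane(T,[u(383,150),u(650,177),u(640,337),u(372,322)],.102);print('post',p,ang(p[0],p[1]),ang(p[3],p[2]),p.mean(0),np.linalg.norm(p[0]-p[1]))
q=onplane(S,[v(335,75),v(435,105),v(355,190),v(252,160)],.102); print('post side',q,ang(q[3],q[0]),ang(q[2],q[1]),q.mean(0))
hs=onplane(S,[v(340,487),v(452,355)],.010);print('screws side',hs,ang(*hs),np.linalg.norm(hs[0]-hs[1]))
C=cloud(T).reshape(-1,3);P=C[(C[:,2]>.096)&(C[:,2]<.115)&(abs(C[:,0]-.53)<.1)&(C[:,1]<-.16)&(C[:,1]>-.25)]
print('postcloud',P.mean(0)); r=cv2.minAreaRect((P[:,:2]*1000).astype(np.float32));print(r)
E
```

```text
T upper [[ 0.53116227 -0.14161527  0.1       ]] S upper [[ 0.53008462 -0.14238848  0.1       ]] S lower [[ 0.53189561 -0.14314757  0.049     ]]
base near edge [[ 0.49649917 -0.13279486  0.01      ]
 [ 0.4888337  -0.24160188  0.01      ]] 85.97016188304109 0.10907671113897854
screws [[ 0.50363929 -0.152519    0.01      ]
 [ 0.4983567  -0.2271481   0.01      ]] 85.95110140827425 0.0748158274286972
left edge -3.6098193870033937
post [[ 0.54554978 -0.17689489  0.102     ]
 [ 0.54156476 -0.23020554  0.102     ]
 [ 0.50913605 -0.22726959  0.102     ]
 [ 0.51068912 -0.17409097  0.102     ]] 85.72503668498275 88.32717127991427 [ 0.52673493 -0.20211525  0.102     ] 0.05345937684274838
post side [[ 0.54162588 -0.2269709   0.102     ]
 [ 0.50904335 -0.22574268  0.102     ]
 [ 0.51258448 -0.175548    0.102     ]
 [ 0.54522306 -0.17594361  0.102     ]] 85.96759044167953 85.96458563025398 [ 0.52711919 -0.2010513   0.102     ]
screws side [[ 0.50440195 -0.15601809  0.01      ]
 [ 0.50007405 -0.23065862  0.01      ]] 86.68151980409908 0.07476589662331669
postcloud [ 0.52624736 -0.19918213  0.10241252]
((527.4860229492188, -194.696533203125), (69.15589141845703, 36.604522705078125), 86.58633422851562)
```

{"api": "step_arm", "payload": {"targets": [[18,30,0,-3,1],[36,60,0,-6,1],[54,90,0,-9,1],[72,120,0,-11.4,1],[92,156,0,-11.4,1],[92,156,10,-11.4,1],[92,156,20,-11.4,1],[92,156,20,-11.4,1],[92,156,20,-11.4,1],[92,156,20,-11.4,1]]}}

```text
t: 9.8
eef_pos: [0.5389, -0.0389, 0.1606]
tool_rot: [-0.0, 0.999, -0.035, -0.0]
contact_force: [0.3, 0.5, -1.9]
gripper_width: 0.083
```

```bash
cat > at.py <<'E'
from h import *
o=bot.get_obs();p,R=tool(o); b=p+R@np.array([-.0012,.0416,.0254])
a=np.radians(86);J=np.array([.5309,-.1422,.065]);y=np.array([np.cos(a),np.sin(a),0])
print('t',o['t'],p,'yaw',np.degrees(np.arctan2(R[1,0],R[0,0])),'F',o['contact_force'])
print('tilt z',R[:,2],'bore',b,'along y',(b-J)@y*1000,'lateral',(b-J)@np.array([y[1],-y[0],0])*1000)
print('shift to pre(55mm), mm:',R.T@(J+.055*y-b)*1000,' to jamb',R.T@(J-b)*1000)
E
python3 - <<'E'
exec(open('at.py').read())
c=grab('wrist'); save(c,'pics/w8.png')
c=grab('side'); a=c['frame'][160:260,270:390,::-1];cv2.imwrite('pics/s8.png',cv2.resize(cv2.convertScaleAbs(a,alpha=1.5),None,fx=6,fy=6,interpolation=cv2.INTER_CUBIC))
E
```

```text
t 9.8 [ 0.53890801 -0.0389447   0.16056836] yaw -3.966791955590276 F [ 0.34081182  0.48361287 -1.93233348]
tilt z [-7.96601762e-04  7.53492447e-04 -9.99999399e-01] bore [ 0.53481281 -0.08034288  0.13514041] along y 61.979384548822814 lateral -0.4116544579758663
shift to pre(55mm), mm: [ 0.46700529  7.02847841 70.13516217]  to jamb [ 0.43512787 62.02845584 70.09687729]
```

View pics/w8.png

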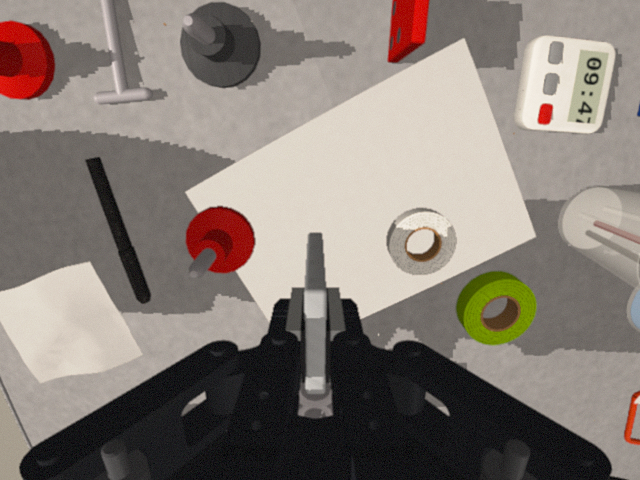

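View pics/s8.png

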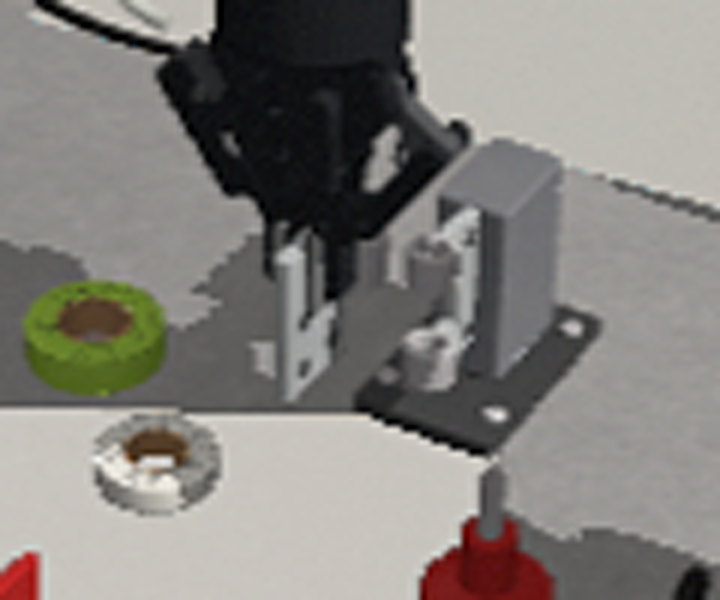

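{"api": "step_arm", "payload": {"targets": [[0.5,0,20,0,1],[0.5,0,40,0,1],[0.5,0,55,0,1],[0.5,0,65,0,1],[0.5,0,70,0,1],[0.5,0,70,0,1],[0.5,0,70,0,1],[0.5,0,70,0,1],[0.5,0,70,0,1]]}}

```text
t: 10.65
eef_pos: [0.5404, -0.0408, 0.0917]
tool_rot: [0.0, 0.999, -0.036, 0.001]
contact_force: [-0.1, -0.3, -1.0]
gripper_width: 0.083
```

```bash
python3 - <<'E'
exec(open('at.py').read())
c=grab('side'); a=c['frame'][160:250,290:390,::-1];cv2.imwrite('pics/s9.png',cv2.resize(cv2.convertScaleAbs(a,alpha=1.6),None,fx=6.6,fy=6.6,interpolation=cv2.INTER_CUBIC))
c=grab('top'); a=c['frame'][180:290,340:470,::-1];cv2.imwrite('pics/t9.png',cv2.resize(cv2.convertScaleAbs(a,alpha=1.5),None,fx=5,fy=5,interpolation=cv2.INTER_CUBIC))
E
```

```text
t 10.65 [ 0.54044506 -0.04079352  0.09173037] yaw -4.1321391907348595 F [-0.11928623 -0.25788647 -1.0042138 ]
tilt z [ 1.69176532e-03 -1.70693563e-04 -9.99998554e-01] bore [ 0.53629358 -0.08220325  0.06633038] along y 60.226839021895806 lateral 1.1952810530593827
shift to pre(55mm), mm: [-1.18548291  5.22951752  1.32861961]  to jamb [-1.05863869 60.22937118  1.33149425]
```

View pics/s9.png

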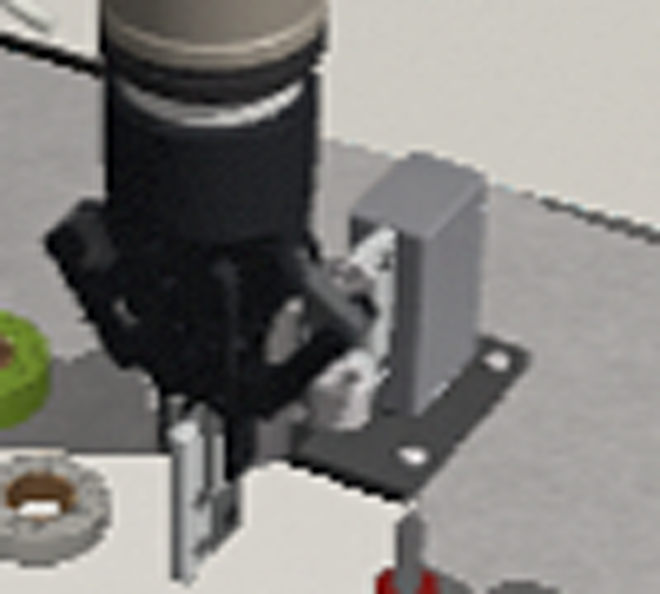

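View pics/t9.png

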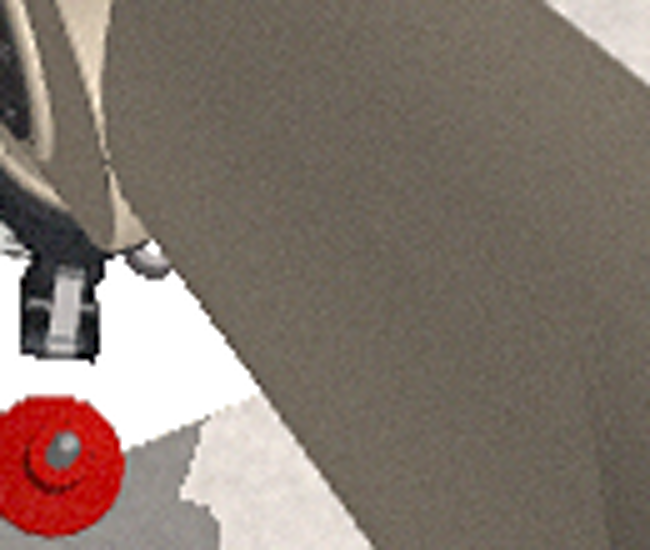

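```bash
cat > avg.py <<'E'
from h import *
Ps=[];Rs=[];F=[]
for i in range(8):
    bot.read_camera('wrist');o=bot.get_obs();p,R=tool(o);Ps.append(p);Rs.append(R);F.append(o['contact_force'])
Ps=np.array(Ps);print('t',o['t'],'std',Ps.std(0));p=Ps.mean(0);R=Ro.from_matrix(Rs).mean().as_matrix()
b=p+R@np.array([-.0012,.0416,.0254]);a=np.radians(86);J=np.array([.5309,-.1422,.065])
print('p',p,'yaw',np.degrees(np.arctan2(R[1,0],R[0,0])),'z',R[:,2],'bore',b,'F',np.mean(F,0))
print('shift to jamb',R.T@(J-b)*1000)
E
python3 avg.py
```

```text
t 11.15 std [1.11994261e-04 2.45853341e-05 1.76300071e-04]
p [ 0.53987606 -0.04086882  0.09102172] yaw -4.1377276103559675 z [ 3.80509741e-04 -8.38026082e-05 -9.99999924e-01] bore [ 0.53568724 -0.08227593  0.06562359] F [ 0.21441838 -0.01806216 -1.16462677]
shift to jamb [-0.45122718 60.11325756  0.62679212]
```

{"api": "step_arm", "payload": {"targets": [[-0.4,10,0.6,0,1],[-0.4,20,0.6,0,1],[-0.4,28,0.6,0,1],[-0.4,35,0.6,0,1],[-0.4,41,0.6,0,1],[-0.4,46,0.6,0,1],[-0.4,50,0.6,0,1],[-0.4,54,0.6,0,1],[-0.4,57,0.6,0,1],[-0.4,59,0.6,0,1],[-0.4,60,0.6,0,1],[-0.4,60,0.6,0,1],[-0.4,60,0.6,0,1],[-0.4,60,0.6,0,1]]}}

```text
t: 12.32
eef_pos: [0.5351, -0.1002, 0.0902]
tool_rot: [-0.0, 0.999, -0.036, 0.0]
contact_force: [-0.2, 1.2, -0.9]
gripper_width: 0.086
```

```bash
python3 avg.py; python3 - <<'E'
from h import *
c=grab('wrist'); save(c,'pics/w10.png')
c=grab('side'); a=c['frame'][160:250,290:390,::-1];cv2.imwrite('pics/s10.png',cv2.resize(cv2.convertScaleAbs(a,alpha=1.6),None,fx=6.6,fy=6.6,interpolation=cv2.INTER_CUBIC))
c=grab('top'); a=c['frame'][180:290,340:470,::-1];cv2.imwrite('pics/t10.png',cv2.resize(cv2.convertScaleAbs(a,alpha=1.5),None,fx=5,fy=5,interpolation=cv2.INTER_CUBIC))
E
```

```text
t 12.7167 std [1.03570182e-05 9.47059251e-05 6.91330268e-06]
p [ 0.53505745 -0.10045201  0.09021402] yaw -4.115660777716485 z [ 2.54491919e-05  4.50649390e-05 -9.99999999e-01] bore [ 0.53087556 -0.14185746  0.06481204] F [-0.0905549   0.0542392  -1.34158831]
shift to jamb [ 0.04897     0.33989084 -0.18797213]
```

View pics/s10.png

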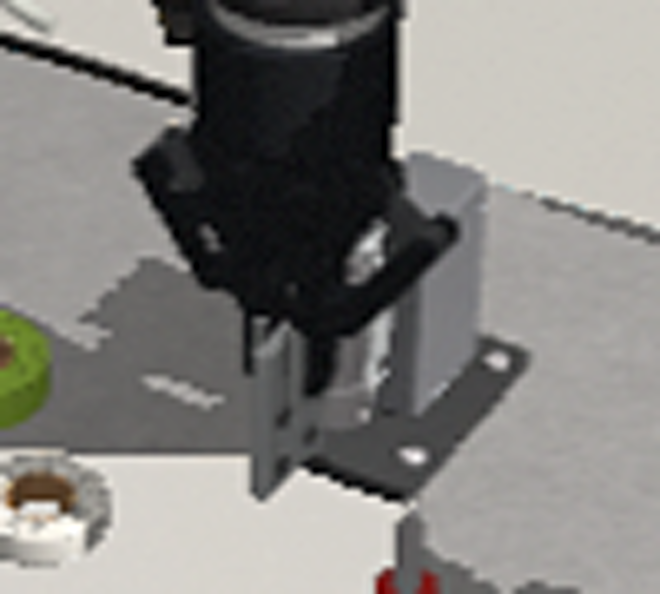

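View pics/t10.png

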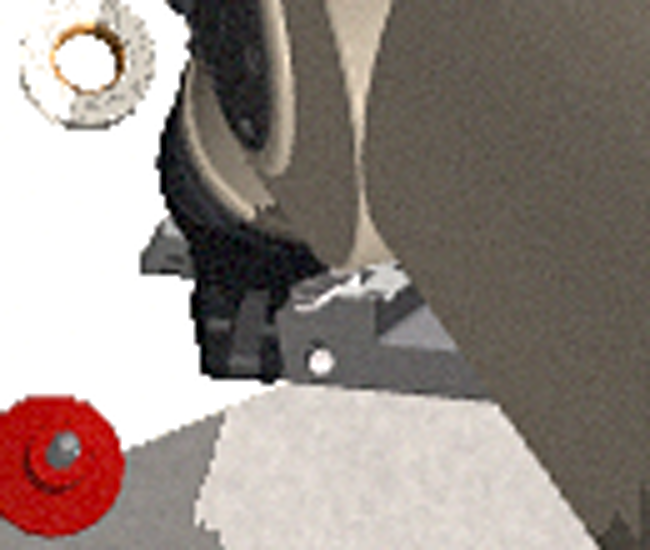

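View pics/w10.png

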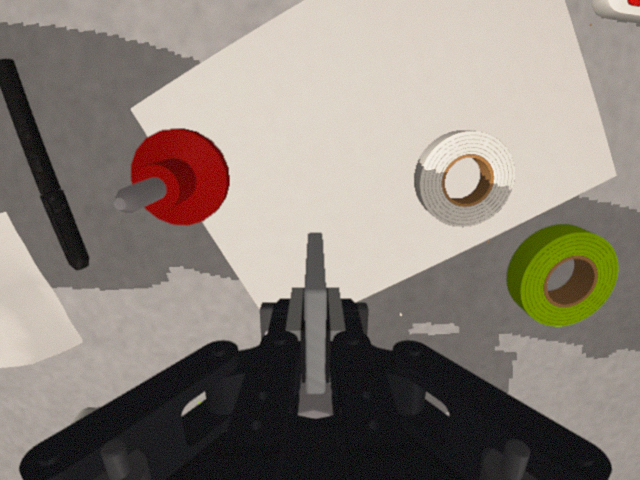

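```bash
python3 - <<'E'
from h import *
c=load('side'); a=c['frame'][188:232,325:360,::-1];cv2.imwrite('pics/s10z.png',cv2.resize(cv2.convertScaleAbs(a,alpha=2.2),None,fx=13,fy=13,interpolation=cv2.INTER_CUBIC))
u=lambda X:[((a-325+.5)*13-.5,(b-188+.5)*13-.5) for a,b in proj(c,X)]
J=(.5309,-.1422)
print(np.round(u([(*J,.1),(*J,.081),(*J,.077),(*J,.053),(*J,.049),(*J,.03)])))
C=cloud(c).reshape(-1,3);m=(np.hypot(C[:,0]-J[0],C[:,1]-J[1])<.03)
for z0,z1 in((.032,.047),(.055,.075),(.083,.098)):
    k=m&(C[:,2]>z0)&(C[:,2]<z1);print(z0,k.sum(),np.round(np.median(C[k],0),4))
E
```

```text
[[229. 177.]
 [226. 255.]
 [225. 272.]
 [221. 368.]
 [221. 384.]
 [218. 459.]]
0.032 51 [ 0.5258 -0.1341  0.0408]
0.055 44 [ 0.5239 -0.1353  0.063 ]
0.083 7 [ 0.5314 -0.1574  0.0967]
```

View pics/s10z.png

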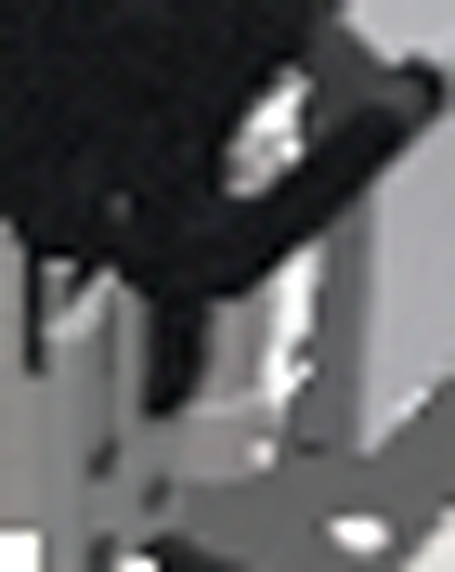

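```bash
python3 - <<'E'
from h import *
c=load('side'); g=c['frame'].astype(int).mean(2)
print('cols',list(range(336,352)))
for r in range(209,226): print(r,g[r,336:352].astype(int), np.round(c['z_map'][r,340:350],3))
E
```

```text
cols [336, 337, 338, 339, 340, 341, 342, 343, 344, 345, 346, 347, 348, 349, 350, 351]
209 [ 10   9  12  13  11  11   9   8  12  44  90 116 104  68  42  44] [1.363 1.351 1.351 1.35  1.346 1.346 1.445 1.45  1.449 1.462]
210 [  6  10   9  10   9   8   7  14  41  68  90 114  99  44  41  43] [1.373 1.356 1.352 1.35  1.349 1.415 1.442 1.447 1.457 1.454]
211 [ 25   9   7   8  15  37  51  52  57  61  90 114  97  40  42  42] [1.375 1.376 1.414 1.41  1.413 1.418 1.448 1.449 1.462 1.453]
212 [ 24   9  12  12  14  39  63  60  56  66  98 114  98  40  43  43] [1.375 1.381 1.416 1.415 1.413 1.422 1.443 1.448 1.452 1.464]
213 [ 25   8   9   7  21  47  62  58  54  64  97 109  84  43  44  43] [1.383 1.381 1.416 1.412 1.421 1.427 1.449 1.452 1.457 1.465]
214 [ 23  11  10   5  22  46  62  58  53  71 100  82  41  44  44  45] [1.379 1.387 1.416 1.419 1.421 1.421 1.455 1.45  1.465 1.464]
215 [ 26   9   9   6  20  46  61  58  51  85 114  64  49  44  44  45] [1.385 1.391 1.419 1.419 1.42  1.422 1.453 1.456 1.467 1.464]
216 [ 24  10  13  10  27  54  60  57  56  93 115  88 100  41  44  44] [1.391 1.422 1.424 1
[... 417 characters left out ...]
476]
220 [39 41 45 57 63 64 62 61 58 61 64 41 44 44 45 43] [1.436 1.427 1.437 1.436 1.435 1.442 1.489 1.487 1.474 1.476]
221 [51 54 55 59 63 64 62 60 57 54 51 37 45 44 44 44] [1.438 1.435 1.434 1.437 0.    1.437 1.485 1.485 1.485 1.478]
222 [54 54 56 61 62 62 62 60 79 97 49 39 27 30 41 45] [1.438 1.439 1.436 1.426 1.441 1.439 1.49  1.489 1.486 1.484]
223 [54 53 56 61 62 62 62 59 74 86 44 44 45 44 45 44] [1.437 1.442 1.441 1.443 1.438 1.443 1.478 1.481 1.481 1.483]
224 [49 43 56 58 62 63 61 59 53 46 44 46 46 46 45 45] [1.443 1.441 1.44  1.439 1.443 1.478 1.476 1.479 1.478 1.479]
225 [38 29 47 47 47 49 46 44 44 45 44 45 45 46 46 45] [0.    1.475 1.477 1.475 1.474 1.475 1.478 1.475 1.477 1.474]
```

```bash
python3 - <<'E'
from h import *
from scipy.optimize import least_squares
fs=[];zs=[]
for i in range(16):
    c=grab('side'); fs.append(c['frame'].astype(float).mean(2)); z=c['z_map'].copy(); z[z==0]=np.nan; zs.append(z)
g=np.mean(fs,0); np.save('sideavg.npy',g)
print(list(range(336,350)))
for r in range(211,226): print(r,np.round(g[r,336:350],0).astype(int))
c['z_map']=np.nan_to_num(np.nanmedian(zs,0)).astype(np.float32); C=cloud(c)
def fit(rows,cols):
    P=C[rows[0]:rows[1],cols[0]:cols[1]].reshape(-1,3)
    f=lambda q:np.hypot(P[:,0]-q[0],P[:,1]-q[1])-.012
    s=least_squares(f,[.531,-.142],loss='soft_l1',f_scale=.002); return s.x,np.abs(s.fun).mean(),P[:,2].min(),P[:,2].max()
print('loose',fit((211,217),(342,345)),'lower',fit((220,224),(337,345)),'lower same cols',fit((220,224),(342,345)))
E
```

```text
[336, 337, 338, 339, 340, 341, 342, 343, 344, 345, 346, 347, 348, 349]
211 [ 24  10  10  10  15  36  53  51  57  63  90 114  98  41]
212 [ 25  10  11  11  15  40  63  60  56  67  98 114  98  41]
213 [ 25  10  10   8  20  47  63  59  54  65  97 110  84  43]
214 [ 24  10  10   9  21  46  62  58  53  71 101  82  42  45]
215 [ 25   9   9   8  20  46  61  58  52  85 115  65  50  44]
216 [ 25  10  12   8  28  54  61  57  57  93 116  88 100  42]
217 [ 17  11  10  14  40  62  59  55  58  89 123 110  42  42]
218 [ 16   9   7  23  52  65  63  70  76  89 108  59  41  44]
219 [14  6 24 54 72 77 76 71 65 69 80 42 44 45]
220 [39 42 46 56 63 64 63 62 59 61 64 43 44 45]
221 [51 54 56 60 63 63 63 61 57 55 51 38 45 45]
222 [54 54 56 61 63 63 62 59 79 97 50 38 27 30]
223 [55 55 56 61 62 63 61 59 75 87 43 45 44 45]
224 [49 44 56 59 63 63 62 59 53 46 44 45 46 46]
225 [38 28 47 48 47 49 46 45 45 45 45 45 46 46]
loose (array([ 0.53337538, -0.13846343]), np.float64(0.0004938416254032846), np.float64(0.05951519726362342), np.float64(0.07797963912149086)) lower (array([ 0.52073135, -0.12227471]), np.float64(0.0017813288683883063), np.float64(0.036994429339077706), np.float64(0.07020473500757962)) lower same cols (array([ 0.5314143 , -0.14235446]), np.float64(0.0006671226841720198), np.float64(0.036994429339077706), np.float64(0.048222305930576304))<stdin>:9: RuntimeWarning: All-NaN slice encountered
```

```bash
python3 - <<'E'
from h import *
c=load('side')
def down(fn,s,sh): 
    a=cv2.imread(fn); return cv2.resize(a,sh,interpolation=cv2.INTER_AREA).astype(int).mean(2)
def ed(b,rows):
    # predicted silhouette cols
    r=c['R'][0]; l=np.array([r[0],r[1],0]);l/=np.linalg.norm(l)
    for z in rows:
        pr=proj(c,[np.array([b[0],b[1],z])-.012*l,np.array([b[0],b[1],z]),np.array([b[0],b[1],z])+.012*l]); print('z',z,np.round(pr,2).tolist())
g=down('pics/s8.png',6,(120,100)); print('s8'); ed((.5348,-.0803),(.124,.135,.146))
for r in range(198,212): print(r,328,g[r-160,328-270:342-270].astype(int))
g=down('pics/s9.png',6.6,(100,90)); print('s9'); ed((.5360,-.0822),(.055,.066,.077))
for r in range(220,232): print(r,324,g[r-160,324-290:340-290].astype(int))
print('now');ed((.5309,-.1422),(.055,.065,.075)); print('lower');ed((.5309,-.1422),(.03,.04,.049))
E
```

```text
s8
z 0.124 [[325.53, 205.97], [330.43, 205.97], [335.32, 205.96]]
z 0.135 [[325.58, 202.32], [330.5, 202.32], [335.43, 202.31]]
z 0.146 [[325.63, 198.64], [330.58, 198.63], [335.53, 198.62]]
198 328 [ 15  17  17  14  13  46 110 151 151 147 148 148 147 148]
199 328 [ 15  21  16  17  48  85 110 140 153 153 146 127 116 143]
200 328 [ 23  54  84  89  98  92  99 135 151 145 125 100  90 121]
201 328 [ 34  61  93  94  90  83  97 136 146 128 112 100  87  96]
202 328 [ 37  65  91  89  86  81 107 149 145 119 104 118 119 124]
203 328 [ 35  65  91  91  85  79 109 153 148 115  81  93 108 115]
204 328 [ 39  67  92  91  85  78 109 155 148 114  78  85  92  94]
205 328 [ 32  64  91  89  84  79 109 156 148 115  81  85  90  93]
206 328 [ 32  63  90  88  82  82 115 151 146 118  83  86  92  92]
207 328 [ 49  79  91  87  83  83  93 101 121 129  85  86  91  92]
208 328 [73 90 93 89 91 92 92 91 93 96 88 88 91 93]
209 328 [89 94 94 94 95 94 93 91 90 90 92 91 92 92]
210 328 [96 95 96 97 94 93 92 91 91 91 92 93 94 88]
211 328 [93 95 97 95 95 92 90 92 92 94 94 94 94 86]
s9
z 0.055 [[325.13, 227.48], [329.86, 22
[... 589 characters left out ...]
 324 [21 16 28 27 44 83 96 93 90 75 49 55 73 76 75 74]
228 324 [22 23 28 20 45 83 93 90 84 67 45 57 71 76 76 73]
229 324 [28 24 28 28 60 92 95 96 87 53 27 31 39 53 63 71]
230 324 [ 22  12  27  57 103 130 158 200 204 162  50  35  35  28  30  38]
231 324 [ 17  13  54 139 203 207 208 214 214 212 199 199 161  49  34  35]
now
z 0.055 [[336.99, 215.25], [341.6, 215.24], [346.2, 215.24]]
z 0.065 [[337.08, 212.17], [341.71, 212.17], [346.34, 212.16]]
z 0.075 [[337.18, 209.07], [341.83, 209.06], [346.48, 209.06]]
lower
z 0.03 [[336.76, 222.83], [341.31, 222.82], [345.87, 222.81]]
z 0.04 [[336.85, 219.82], [341.43, 219.81], [346.0, 219.8]]
z 0.049 [[336.93, 217.09], [341.53, 217.08], [346.12, 217.07]]
```

```bash
python3 - <<'E'
from h import *
c=load('side')
def down(fn): return cv2.resize(cv2.imread(fn),(90,80),interpolation=cv2.INTER_AREA).astype(int).mean(2)
l=np.array([c['R'][0][0],c['R'][0][1],0]);l/=np.linalg.norm(l)
def ed(b,zs,R=.012):
    for z in zs: print('z',z,np.round(proj(c,[np.array([*b,z])+k*R*l for k in(-1,0,1)]),2)[:,0],np.round(proj(c,[(*b,z)])[0,1],1))
g=(.4805,.0950)
print('gauge post');ed(g,(.02,.03,.038));print('pin');ed(g,(.045,.06,.07),.0055);print('knuckle on pin');ed(g,(.044,.052,.06))
print('s4 bore pred');ed((.4811,.0964),(.1,.11,.118))
for fn,r0,r1 in(('s4',256,300),('s5',268,300),('s6',274,300)):
    G=down(f'pics/{fn}.png');print(fn,list(range(308,330)))
    for r in range(r0,r1,2): print(r,G[r-240,308-270:330-270].astype(int))
E
```

```text
gauge post
z 0.02 [312.94 318.12 323.3 ] 288.4
z 0.03 [312.93 318.13 323.34] 285.3
z 0.038 [312.92 318.14 323.37] 282.8
pin
z 0.045 [315.75 318.15 320.55] 280.6
z 0.06 [315.75 318.17 320.59] 275.8
z 0.07 [315.75 318.18 320.61] 272.6
knuckle on pin
z 0.044 [312.91 318.15 323.39] 280.9
z 0.052 [312.9  318.16 323.42] 278.4
z 0.06 [312.89 318.17 323.45] 275.8
s4 bore pred
z 0.1 [312.3  317.7  323.09] 263.0
z 0.11 [312.28 317.71 323.13] 259.7
z 0.118 [312.27 317.71 323.16] 257.0
s4 [308, 309, 310, 311, 312, 313, 314, 315, 316, 317, 318, 319, 320, 321, 322, 323, 324, 325, 326, 327, 328, 329]
256 [ 16  15  17  18  16  15  17  17  12  13  12  35 118 189 203 201 198 198
 199 198 197 198]
258 [ 13  13  16  17  17  15  13  12  32  78 115 148 183 165 152 197 200 197
 198 197 198 198]
260 [ 16  17  18  19  13  18  49 106 142 150 155 159 160 146 152 197 201 197
 197 198 199 198]
262 [ 26  37  36  30  83 155 164 126 124 136 147 157 159 155 166 199 198 198
 197 198 198 198]
264 [ 25  37  35  33 104 172 160 126 127 139 148 156 157 153 167 199 200 198
 198 199 198 199]
266 [ 26  32  23  22  81 150 157
[... 3773 characters left out ...]
6  79 106 148 164
 164 162 160 161]
286 [ 10  21  31  71 153 178  96  48  46  51  57  59  62  63  63  62  65  71
  93 133 157 159]
288 [ 62 118 166 175 185 155  29  29  40  50  57  59  63  64  64  66  70  72
  69  69  91 134]
290 [172 171 169 170 181 155  31  34  45  51  56  60  62  64  65  70  74  75
  74  70  71 111]
292 [162 118  68 111 181 159  39  34  43  50  56  59  63  67  73  75  75  74
  74  72  74  95]
294 [151 110 132 169 153  98  67  68  67  69  69  72  74  75  76  75  75  74
  74  76  71  91]
296 [174 157 117  80  63  65  68  69  72  71  72  74  75  75  75  75  74  76
  77  71  71 117]
298 [ 57  35  45  61  67  69  71  72  73  74  74  73  74  75  73  74  76  69
  60  68 115 159]
```

{"api": "step_arm", "payload": {"targets": [[-0.6,1,0,0,1],[-1.2,2.1,0,0,1],[-1.2,2.1,0,0,1],[-1.2,2.1,0,0,1],[-1.2,2.1,0,0,1],[-1.2,2.1,0,0,1]]}}

```text
t: 14.17
eef_pos: [0.5337, -0.1027, 0.0902]
tool_rot: [0.0, 0.999, -0.036, 0.0]
contact_force: [0.4, 0.1, -1.5]
gripper_width: 0.083
```

```bash
cat > cmpk.py <<'E'
from h import *
from scipy.optimize import least_squares
fs=[];zs=[];F=[];P=[]
for i in range(12):
    c=grab('side'); fs.append(c['frame'].astype(float).mean(2)); z=c['z_map'].copy(); z[z==0]=np.nan; zs.append(z)
    o=bot.get_obs();F.append(o['contact_force']);P.append(o['eef_pos'])
print(o['t'],np.mean(P,0),np.std(P,0),np.mean(F,0))
g=np.mean(fs,0); print(list(range(336,350)))
for r in range(209,225): print(r,np.round(g[r,336:350],0).astype(int))
c['z_map']=np.nan_to_num(np.nanmedian(zs,0)).astype(np.float32); C=cloud(c); 
l=np.array([-.8918,-.4524]);l/=np.linalg.norm(l); d=np.array([.454,-.891])
def fit(rows,cols,lat=None):
    Q=C[rows[0]:rows[1],cols[0]:cols[1]].reshape(-1,3)[:,:2]
    J=np.array([.5309,-.1422]); a=(Q-J)@l; b=(Q-J)@d
    s=least_squares(lambda q:np.hypot(a-q[0],b-q[1])-.012,[0,0],loss='soft_l1',f_scale=.002).x
    s1=[round(1000*np.median(b+np.sqrt(np.maximum(.012**2-(a-L)**2,0))),2) for L in (-.002,-.001,0,.001)]
    return 'free lat(right),depth mm',np.round(s*1000,2),'depth at lat -2,-1,0,1:',s1
print('loose',fit((211,217),(342,345)));print('lower',fit((220,224),(342,345)));print('lower wide',fit((220,224),(338,345)))
E
python3 cmpk.py 2>/dev/null
```

```text
14.7667 [ 0.5337124  -0.10260822  0.09021028] [2.08467992e-05 1.80114876e-05 1.84091179e-05] [-0.06374516 -0.06339076 -0.69304074]
[336, 337, 338, 339, 340, 341, 342, 343, 344, 345, 346, 347, 348, 349]
209 [  8  10  10  10  12  11  10  11   8  18  73 117 105  68]
210 [ 41  17  10  11  10   9   8   7  18  40  79 116  99  45]
211 [ 46  16  11  11  11  24  49  63  60  54  78 116  98  41]
212 [ 46  16  10  11   9  21  47  63  60  53  77 116  98  41]
213 [ 46  17  10   9   8  20  46  62  58  52  77 112  85  43]
214 [46 16 10 11  8 27 54 61 58 51 68 85 42 45]
215 [47 18 11  7  8 28 54 61 57 62 76 67 50 44]
216 [ 47  18  11  10   8  26  53  60  55  69  88  90 101  42]
217 [ 46  16   9  10  19  43  61  58  58  85 123 110  42  42]
218 [ 46  15   8  17  44  63  63  66  70  89 109  60  41  44]
219 [46 22 16 43 68 78 76 71 65 70 80 42 43 45]
220 [51 46 46 55 58 64 64 62 59 61 64 43 44 45]
221 [51 52 54 52 53 64 63 62 58 56 52 37 45 45]
222 [54 54 54 51 52 64 62 60 57 54 51 38 27 31]
223 [55 55 55 57 62 63 62 59 74 85 44 45 44 45]
224 [54 40 35 59 64 63 62 59 54 47 45 45 45 46]
loose ('free lat(right),depth mm', array([-1.14, -0.25]), 'depth at lat -2,-1,0,1:', [np.float64(-0.9), np.float64(-0.68), np.float64(-0.37), np.float64(0.07)])
lower ('free lat(right),depth mm', array([-0.71,  0.25]), 'depth at lat -2,-1,0,1:', [np.float64(-0.63), np.float64(-0.05), np.float64(0.64), np.float64(0.97)])
lower wide ('free lat(right),depth mm', array([-11.24, -10.74]), 'depth at lat -2,-1,0,1:', [np.float64(-0.63), np.float64(-0.33), np.float64(-0.34), np.float64(-0.37)])
```

```bash
python3 avg.py; python3 - <<'E'
from h import *
c=grab('side'); a=c['frame'][150:370,180:400,::-1];cv2.imwrite('pics/s12.png',cv2.resize(cv2.convertScaleAbs(a,alpha=1.5),None,fx=2.7,fy=2.7,interpolation=cv2.INTER_CUBIC))
print(bot.get_obs()['gripper_width'])
print('tight', onplane(c,[(237.5,309.7)],.051))
E
```

```text
t 15.1667 std [1.28865328e-05 1.73196498e-05 8.15858126e-06]
p [ 0.53368824 -0.10263833  0.09020445] yaw -4.131660621019924 z [ 1.19470080e-05 -1.16259302e-05 -1.00000000e+00] bore [ 0.52949444 -0.14404405  0.06480489] F [-0.00142638 -0.20065025 -1.35343854]
shift to jamb [ 1.26905172 -1.94052698 -0.19511875]
0.08275041861496758
tight [[0.59219036 0.25899649 0.051     ]]
```

View pics/s12.png

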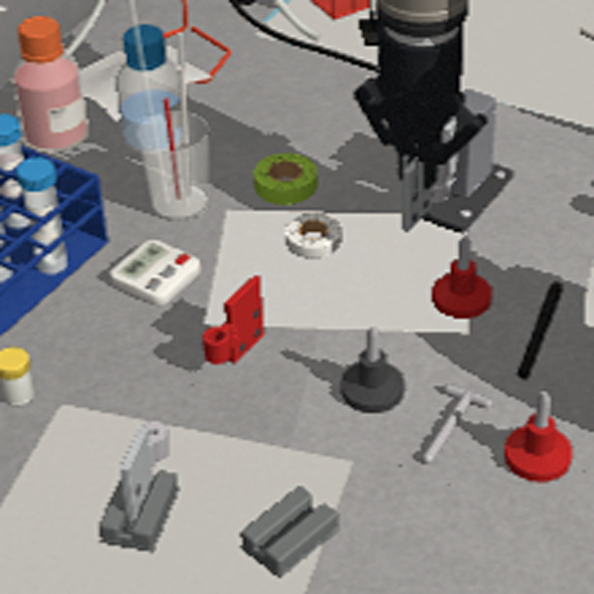

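```bash
python3 -c "
from station import bot
print(bot.hand_in())"
```

```text
the job is handed in; nothing more can be done
None
```

I tested the wide-bored leaf on the grey gauge and handed the job in at about 15 s with the leaf held in the jamb gap. I got no verdict back.

**Gauge test:** I took the leaf out of the nearer stand and slid it down the pin until it met the shoulder. It pressed there with about 12 N, at the expected height. I then drew it straight off.

**Last checks on the held leaf:**
- **Force:** only the leaf's weight showed on the wrist (about 1.3 N), so I saw no sign of it touching the block.
- **Stillness and angle:** it was still, upright, and within about 0.2° of the block's own leaf.
- **Height:** the bore was about 0.2 mm below mid-gap.
- **Sideways position, where two checks disagree:** in the side view the knuckle sits within about 0.7 mm of the block's lower knuckle. My reckoning from the arm's own position puts it about 2.3 mm off the jamb axis. I trusted the side view; both are inside the 3.5 mm limit. The top camera could not see it past the arm.

**The rest of the scene:** the other leaf still stands in its stand. In the last side view the tape rolls, marker, pot and hinge pin looked undisturbed. I saw no sign of contact with any of them, but did not measure their positions again. The stopper was not in that last picture, and the arm never went near it.

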